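# Set the thrust collar of a sanding-drum spindle

## Robot

A 6-joint arm with a two-finger parallel gripper is mounted at the origin on the work surface. World frame = base frame: x ahead of the robot, y to its left, z up, the work surface at z = 0. Lengths are in m, angles in rad, forces in N, time in s.
With the tool pointing down it reaches from about 0.325 to 0.775 m from the base axis. Payload 5.5 kg.
Tool frame: the origin (TCP) lies at the very end of the fingers, on their centre line; the grasp point (between the pads) lies r.grip_point_offset behind it (r.grip_point_offset is the distance from the TCP to the grasp point, in m); z points along the fingers, y is the direction in which the jaws open and shut (so a half turn about z gives the same grasp; the last joint's range is limited). The gripper opens to 85 mm and grips with 20 to 120 N. Pads are 22 mm wide; open, the fingers measure 114 mm over their backs; the gripper's body (76 mm by 85 mm) begins 54 mm behind the grasp point. The pads swing forward as they close: fully open they stand 13 mm farther back than shut.
Start: joints at [1.175, 0.091, 1.231, -0, 1.82, -0.057], TCP at [0.199, 0.566, 0.231] pointing down, gripper open.
Joint ranges: [-2.87, 2.87], [-0.86, 2.18], [0.17, 2.46], [-1.51, 4.65], [0.06, 2.69], [-2.65, 2.65]. Speed limits (rad/s): [2.57, 2.57, 3.01, 3.14, 3.14, 3.14].

## Interface

Orientations are given as a 3x3 rotation matrix whose columns are the frame's x, y, z axes.
In Python, from rig import r, imaging gives the robot as it stands.
- The arm moves only by the tool arm_command, never from a script. Its argument "plan" is a list of rows, each an object of numbers: "tx", "ty", "tz": the shift along the tool's x, y, z in mm; "wx", "wy", "wz": the turn, a rotation vector about the tool's x, y, z in rad; "hand": the opening, from 0 (shut) to 1 (fully open). A call has 1 to 12 rows; each row shifts and turns the commanded pose from where the row before left it, along the tool's axes as they then stand; what a row does not reach is not made up. A row lasts 1/8 s, in which the tool goes at most 62.5 mm and 10.7 degrees, less where a joint would pass 70% of its speed; a pose out of reach is approached as far as the arm can. A call is refused whole if a number of a shift passes 62.5 or a number of a turn 0.188, either way. A call with a gripper value outside its range is refused whole. The fingers move at their own pace and stop on an object; "newtons" is the grip in N (left out, the last holds). Time passes only in rows, so rows that do not move let the fingers close. It gives the time, the measured TCP pose, the force and the opening at its end, in the units of the state.
- r.state(): the state, without advancing time (a new reading comes with each control period).
- imaging.grab_frame(name): name is "scene" or "top" or "wrist"; returns the picture (400x640x3 uint8, red, green, blue); there is no depth.
- imaging.get_calibration(name): a dict with "intrinsics" (3x3 intrinsics, pixels), "pose" (4x4, takes a point from camera to world coordinates); the wrist camera has in their place "mount" (4x4, takes a point from camera to tool coordinates, whose origin is the TCP and whose axes are the flange's). Camera axes: x right, y down, z forward; pixel columns grow to the right and rows downward; lengths in m; the calibration is good to about 2 mm. A picture is of the moment at which its call begins: read the wrist's pose just before it. get_calibration takes no time and is no camera call.
- r.hand_in(): hands the job in, once; it reports no verdict.
The state is a dict: "t": time; "joint_pos": joint angles; "dq": joint speeds; "tau": joint torques, N m; "eef_pos": TCP position; "orientation": TCP orientation; "contact_force": force on the tool from outside, world axes, zero at the start; "ft_torque": the same for the moment, N m; "gripper_width": finger opening in m.
Only numpy, scipy, OpenCV 4.12 (cv2) and the standard library are available. Lean on these libraries where they do the work, as an engineer would, in place of code of your own. Each camera call takes 0.05 s, during which the arm holds its last target.

## Task

Take the end play out of the sanding-drum spindle: unscrew the winged thumbscrew on the shaft collar until the collar is free, slide the collar along the shaft up against the sprung brass bush of the thrust block until it pushes on the bush with about 8 N, and screw the thumbscrew fully tight there so that the preload stays when you let go. Never press the bush harder than 20 N, and leave the other things on the bench where they are.

Things in the scene. Friction and masses are not known exactly. Their poses are not given: they have to be found in the camera images.
- spindle: Fixed spindle bed. Origin on the table at its centre, z up, y along the shaft towards the thrust block. Aluminium base plate, x from -55 to 55 mm, y from -170 to 180, 12 mm thick. Steel shaft, 16 mm diameter, parallel to y, axis 50 mm above the table at x = 0. At y = -130 a grey bearing block (52 mm wide, 30 along y, top at height 68 mm) with a plain fixed collar, no wing, up to y = -101 mm.
- drum (a point): Centre of the sanding drum on the -y end of the shaft, 212 mm from the spindle's origin: 60 mm diameter, 90 mm long, top 80 mm above the table.
- thrust_block: Second grey bearing block, fixed on the +y end of the spindle's base plate, 30 mm long in y, 80 mm wide at the foot and 52 mm above, top 68 mm above the table; origin under its centre, 12 mm above the table; axes parallel to the spindle's. It carries a steel sleeve (36 mm diameter) around the shaft and in it the sprung brass bush, both standing out towards -y.
- block_face (a point): Point on the shaft's axis in the thrust block's -y face. The flat end of the brass bush (32 mm diameter), which the collar must push on, stands 13 to 37 mm from here towards -y: the sleeve was set by hand, differently every time, and this is not measured. The bush gives way along the shaft as a spring without initial tension, 4 N per mm, with a hard stop after 7 mm.
- collar: Dark steel shaft collar, 40 mm diameter, 20 mm long; slides along the shaft (does not turn) once its thumbscrew is loosened. Origin at its centre on the shaft's axis, 50 mm above the table; y along the shaft towards the bush, which its +y face, 10 mm from the origin, meets. It starts 15 mm or more short of the bush. Free, it slides with about 1.5 N of friction; screwed fully tight, it holds over 20 N.
- thumbscrew (a joint): Angle of the collar's thumbscrew, rad. 0 = fully tight (hard stop); grows as the screw is turned anticlockwise seen from above, up to a stop at 1.8. The grip on the shaft fades from fully tight up to 0.8, above which the collar runs free. Starts between 0 and 0.3. Turning takes 0.1 to 0.3 N m; the screw stays where it is left and does not rise noticeably.
- wing (a point): Centre of the thumbscrew's wing: upright flat steel grip above the collar, 30 mm long (point's x), 10 mm thick (y), 22 mm high (z up, 11 mm each way), on the screw's vertical axis, 43 mm above the collar's centre, 93 mm above the table. The point turns with the screw; at joint 0 its x axis is 0.6 rad clockwise (from above) of the collar's x. The collar's top is 23 mm below the point.
- spare_collar: Loose plain steel ring, 36 mm diameter, 16 mm high, lying beside the base plate on the robot's side. Not to be moved.
- screwdriver: Loose screwdriver lying beside the base plate on its far side. Not to be moved.
- sanding_block: Loose wooden sanding block, 107 x 64 x 32 mm, on the far side of the spindle. Not to be moved.
- tape_roll: Loose roll of tape, 104 mm diameter, on the right of the bench. Not to be moved.
- glue_bottle: Loose glue bottle, 165 mm high, on the left of the bench. Not to be moved.
- offcut: Loose offcut of board, 160 x 100 x 18 mm, on the left of the bench. Not to be moved.
- screw_jar: Loose jar, 75 mm high, on the right of the bench. Not to be moved.

How it is judged:
On the way, in this order (a step that is already met when the one before it is completed fails the run):
1. the thumbscrew is turned loose (past 0.75 rad) (value of joint thumbscrew above 0.75 rad), for 0.1 s.
2. the collar, still loose, pushes on the sprung bush with more than 3 N (contact force between collar and thrust_block above 3 N and value of joint thumbscrew above 0.5 rad), for 0.2 s.
3. the thumbscrew is tight again (below 0.3 rad) with the collar pushing on the bush (value of joint thumbscrew below 0.3 rad and contact force between collar and thrust_block above 3 N), for 0.2 s.
At the end, for the whole second after the job is handed in: The collar stands still against the sprung bush and pushes on it with 5 to 11 N, held by its thumbscrew, which is tight (joint below 0.3 rad) (contact force between collar and thrust_block between 5 and 11 N and value of joint thumbscrew below 0.3 rad and linear speed of collar below 0.005 m/s); the robot touches nothing.
It fails at once if the bush is pressed with more than 20 N (contact force between collar and thrust_block above 20 N).
It fails at once if a bystander is moved by more than 20 mm (distance of any of spare_collar, screwdriver, sanding_block, tape_roll, glue_bottle, offcut, screw_jar from where it was at the start of the episode above 0.02 m).
It also fails if it takes over 58 s, if anything falls off the work surface, if the arm or the gripper's body presses on something with over 40 N, if the wrist force passes 120 N, or if a joint passes its speed limit or range.

## Working session

There is one attempt and no reset: what is moved stays moved. The work goes in short steps, Python scripts to look and compute and a tool call to move; the robot and the scene stay as the last step left them, time stands still between calls to the robot, and variables do not carry over. Pictures are saved under pics/ and viewed, and the job is handed in when it is done.

Besides the shell and the picture viewer there is one more tool, called after "Call:" as name(argument=value, ...), one argument or row to a line, values as JSON. arm_command: Moves the arm, as the interface text tells. Its arguments: {"type":"object","properties":{"plan":{"type":"array"},"newtons":{"type":"number"}},"required":["plan"]}

```bash
ls; mkdir -p pics; python3 - <<'E'
from rig import r, imaging
import cv2
s=r.state()
for k,v in s.items(): print(k,v)
print(r.grip_point_offset)
for n in ["scene","top","wrist"]:
    c=imaging.get_calibration(n); print(n,c)
    im=imaging.grab_frame(n); cv2.imwrite(f"pics/{n}0.png",im[:,:,::-1])
E
```

```text
pics
t 0.0
joint_pos [ 1.17529014e+00  9.18868128e-02  1.23188831e+00  1.40814179e-05
  1.81978959e+00 -5.66872185e-02]
dq [ 0.0007412  -0.00026634 -0.00161806 -0.00075002 -0.00155548 -0.00191673]
tau [ 7.21807851e-05 -4.58744144e+01 -4.18013656e+01 -1.55255275e-04
  1.21408829e-02  1.59453873e-05]
eef_pos [0.19930693 0.56563551 0.23013276]
orientation [[-9.43148966e-01  3.32369419e-01 -7.72377496e-04]
 [ 3.32370293e-01  9.43147229e-01 -1.81455698e-03]
 [ 1.25362448e-04 -1.96811287e-03 -9.99998055e-01]]
contact_force [-0.28698431  0.28995442  0.55054397]
ft_torque [-0.01567701 -0.04900511 -0.03222544]
gripper_width 0.08556082813497687
0.0187
scene {'intrinsics': array([[438.7154633 ,   0.        , 320.12379558],
       [  0.        , 438.7154633 , 194.91000808],
       [  0.        ,   0.        ,   1.        ]]), 'pose': array([[ 0.61295507,  0.48600333, -0.62296617,  1.30565714],
       [ 0.79002099, -0.36464438,  0.49285019, -0.60209238],
       [ 0.01236572, -0.79425137, -0.60746345,  0.83793725],
       [ 0.        ,  0.        ,  0.        ,  1.        ]])}
top {'intrinsics': a
[... 234 characters left out ...]
99997533, -0.00382154, -0.00589417, -0.01094653],
       [ 0.00616029, -0.07383795, -0.99725123,  1.30505047],
       [ 0.        ,  0.        ,  0.        ,  1.        ]])}
wrist {'intrinsics': array([[298.99529891,   0.        , 317.69449244],
       [  0.        , 298.99529891, 200.31384989],
       [  0.        ,   0.        ,   1.        ]]), 'mount': array([[-9.38759699e-04, -9.46964938e-01, -3.21335532e-01,
         8.28053115e-02],
       [ 9.99999393e-01, -7.03818814e-04, -8.47299355e-04,
        -2.89754311e-04],
       [ 5.76200788e-04, -3.21336133e-01,  9.46965025e-01,
        -1.42229495e-01],
       [ 0.00000000e+00,  0.00000000e+00,  0.00000000e+00,
         1.00000000e+00]])}
```

View pics/top0.png

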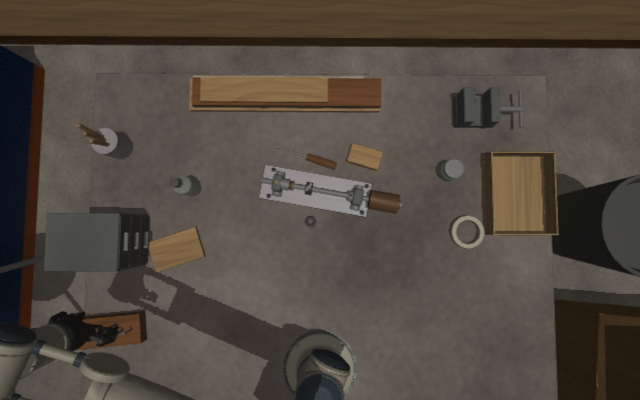

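View pics/scene0.png

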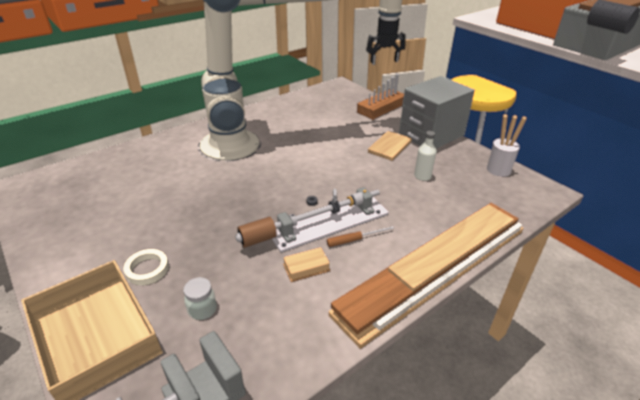

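View pics/wrist0.png

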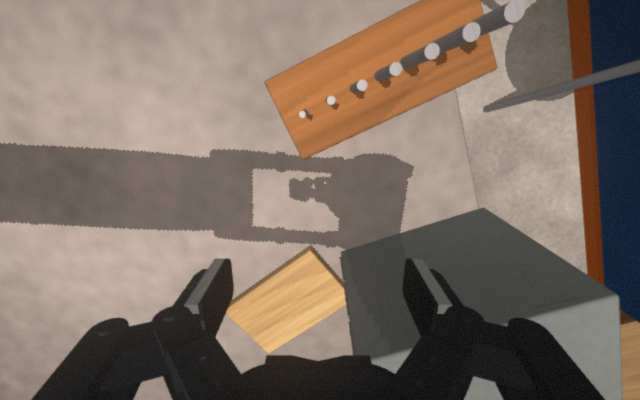

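The top view shows the spindle bed at about (263–372, 165–215). The thrust block is at the left end (275,183), the collar and wing near (308,188), and the drum at (385,201). The scene view shows the wing near (335,200). I'll enlarge the top view and cast rays for a rough position.

```bash
cat > h.py <<'E'
import numpy as np, cv2
from rig import r, imaging
def cal(n):
    c=imaging.get_calibration(n)
    if n!="wrist": return c["intrinsics"],c["pose"]
    s=r.state(); T=np.eye(4); T[:3,:3]=np.array(s["orientation"]); T[:3,3]=s["eef_pos"]
    return c["intrinsics"],T@c["mount"]
def plane(K,P,uv,z):
    uv=np.atleast_2d(uv).astype(float)
    d=np.c_[(uv-K[:2,2])/[K[0,0],K[1,1]],np.ones(len(uv))]@P[:3,:3].T
    o=P[:3,3]; return o+d*((z-o[2])/d[:,2])[:,None]
def proj(K,P,p):
    p=np.atleast_2d(p); q=(p-P[:3,3])@P[:3,:3]; return q[:,:2]/q[:,2:]*[K[0,0],K[1,1]]+K[:2,2]
def ray(K,P,uv):
    d=P[:3,:3]@np.array([(uv[0]-K[0,2])/K[0,0],(uv[1]-K[1,2])/K[1,1],1]); return P[:3,3],d/np.linalg.norm(d)
def tri(rays):
    A=0;b=0
    for o,d in rays:
        M=np.eye(3)-np.outer(d,d);A=A+M;b=b+M@o
    x=np.linalg.solve(A,b); return x,[np.linalg.norm((np.eye(3)-np.outer(d,d))@(x-o)) for o,d in rays]
def snap(n,f):
    K,P=cal(n); im=imaging.grab_frame(n)[:,:,::-1].copy(); cv2.imwrite(f"pics/{f}.png",im); np.savez(f"pics/{f}.npz",K=K,P=P); return im,K,P
E
python3 - <<'E'
from h import *
im=cv2.imread("pics/top0.png"); c=im[150:230,245:415]; cv2.imwrite("pics/topz.png",cv2.resize(c,None,fx=4.5,fy=4.5,interpolation=cv2.INTER_CUBIC))
im=cv2.imread("pics/scene0.png"); c=im[170:260,225:400]; cv2.imwrite("pics/scz.png",cv2.resize(c,None,fx=4.5,fy=4.5,interpolation=cv2.INTER_CUBIC))
K,P=cal("top")
print(plane(K,P,[[308,188]],.093),plane(K,P,[[278,183],[358,196]],.068), plane(K,P,[[386,201]],.08))
E
```

```text
[[0.55976844 0.03936441 0.093     ]] [[ 0.57714839  0.13314853  0.068     ]
 [ 0.53783617 -0.11398803  0.068     ]] [[ 0.52201476 -0.19850226  0.08      ]]
```

View pics/topz.png

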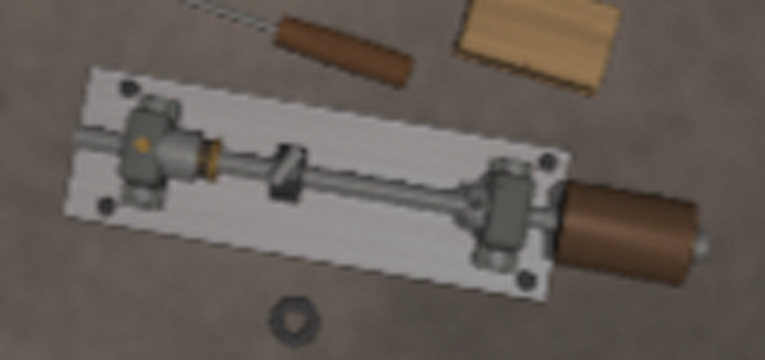

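View pics/scz.png

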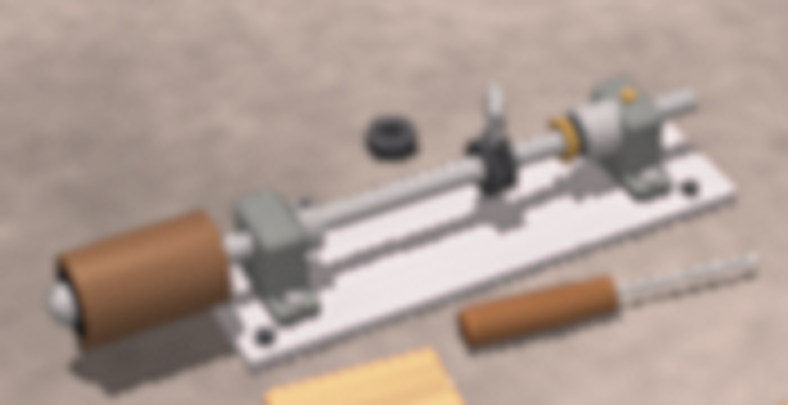

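The zoom shows the wing at about (288,168) in the enlarged picture, i.e. world ≈ (0.56, 0.04). The shaft is yawed about −0.16 rad and the bush is well clear of the collar. Next I'll move the wrist camera over it.

Call:
arm_command(
  plan=[
    {"tx": -47, "ty": -34, "tz": -2},
    {"tx": -47, "ty": -34, "tz": -2},
    {"tx": -47, "ty": -34, "tz": -2},
    {"tx": -47, "ty": -34, "tz": -2},
    {"tx": -47, "ty": -34, "tz": -2},
    {"tx": -47, "ty": -34, "tz": -2},
    {"tx": -47, "ty": -34, "tz": -2},
    {"tx": -47, "ty": -34, "tz": -2},
    {"tx": -47, "ty": -34, "tz": -2},
    {"tx": -47, "ty": -34, "tz": -2},
    {"tx": -47, "ty": -34, "tz": -2, "wz": 0.16},
    {"wz": 0.16, "hand": 0.5},
  ],
)

```text
schema error: expected keys tx, ty, tz, wx, wy, wz, hand
```

Call:
arm_command(
  plan=[
    {"hand": 0.5},
    {"hand": 0.5},
  ],
)

```text
schema error: expected keys tx, ty, tz, wx, wy, wz, hand
```

```bash
python3 - <<'E'
from h import *
s=r.state(); print(s["t"],s["eef_pos"],s["orientation"],s["dq"].round(3),s["gripper_width"],s["contact_force"])
snap("wrist","w1")
E
```

```text
0.15 [0.1993024  0.56570911 0.23035724] [[-9.43181459e-01  3.32277571e-01 -5.92768776e-04]
 [ 3.32278091e-01  9.43180346e-01 -1.45099855e-03]
 [ 7.69535845e-05 -1.56551901e-03 -9.99998772e-01]] [ 0.001 -0.002 -0.004 -0.003  0.002 -0.   ] 0.08515035581706655 [-0.5060428   0.1743285  -0.95648092]
```

View pics/w1.png

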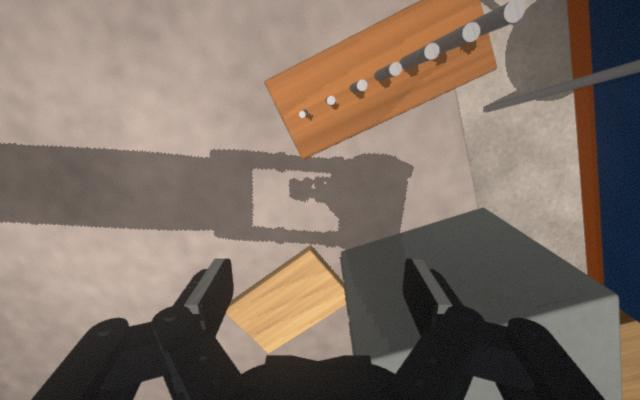

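The arm hasn't moved, because every row needs all seven keys. I'll resend it in full.

Call:
arm_command(
  plan=[
    {"tx": -47, "ty": -34, "tz": -2, "wx": 0, "wy": 0, "wz": 0, "hand": 0.5},
    {"tx": -47, "ty": -34, "tz": -2, "wx": 0, "wy": 0, "wz": 0, "hand": 0.5},
    {"tx": -47, "ty": -34, "tz": -2, "wx": 0, "wy": 0, "wz": 0, "hand": 0.5},
    {"tx": -47, "ty": -34, "tz": -2, "wx": 0, "wy": 0, "wz": 0, "hand": 0.5},
    {"tx": -47, "ty": -34, "tz": -2, "wx": 0, "wy": 0, "wz": 0, "hand": 0.5},
    {"tx": -47, "ty": -34, "tz": -2, "wx": 0, "wy": 0, "wz": 0, "hand": 0.5},
    {"tx": -47, "ty": -34, "tz": -2, "wx": 0, "wy": 0, "wz": 0, "hand": 0.5},
    {"tx": -47, "ty": -34, "tz": -2, "wx": 0, "wy": 0, "wz": 0, "hand": 0.5},
    {"tx": -47, "ty": -34, "tz": -2, "wx": 0, "wy": 0, "wz": 0, "hand": 0.5},
    {"tx": -47, "ty": -34, "tz": -2, "wx": 0, "wy": 0, "wz": 0, "hand": 0.5},
    {"tx": -47, "ty": -34, "tz": -2, "wx": 0, "wy": 0, "wz": 0.16, "hand": 0.5},
    {"tx": 0, "ty": 0, "tz": 0, "wx": 0, "wy": 0, "wz": 0.16, "hand": 0.5},
  ],
)

```text
t: 1.7
eef_pos: [0.564, 0.0377, 0.2518]
orientation: [[-0.784, 0.62, -0.002], [0.62, 0.784, -0.001], [0.001, -0.002, -1.0]]
contact_force: [0.6, 1.0, -0.3]
gripper_width: 0.042
```

Call:
arm_command(
  plan=[
    {"tx": 0, "ty": 0, "tz": 0, "wx": 0, "wy": 0, "wz": 0, "hand": 0.5},
    {"tx": 0, "ty": 0, "tz": 0, "wx": 0, "wy": 0, "wz": 0, "hand": 0.5},
  ],
)

```text
t: 1.95
eef_pos: [0.5625, 0.0419, 0.2533]
orientation: [[-0.793, 0.609, -0.0], [0.609, 0.793, 0.0], [0.0, 0.0, -1.0]]
contact_force: [0.2, 0.3, -0.2]
gripper_width: 0.0428
```

```bash
python3 - <<'E'
from h import *
s=r.state(); print(s["t"],s["eef_pos"],s["orientation"],s["dq"].round(3),s["gripper_width"],s["contact_force"])
snap("wrist","w1")
E
```

```text
1.95 [0.56247906 0.04186808 0.25331001] [[-7.93089588e-01  6.09105001e-01 -5.00129773e-05]
 [ 6.09104990e-01  7.93089586e-01  1.40488611e-04]
 [ 1.25237087e-04  8.09569003e-05 -9.99999989e-01]] [ 0.009 -0.006  0.001 -0.001 -0.001  0.011] 0.04279752694551886 [ 0.18597722  0.32623127 -0.24864389]
```

View pics/w1.png

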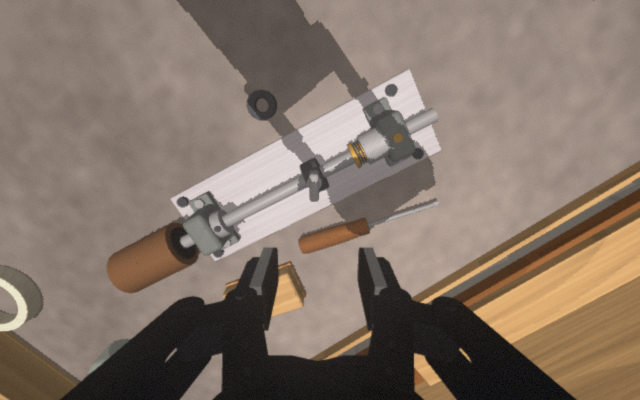

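The wing is at about (315,185) and nearly vertical in the image, i.e. roughly along tool x. The bush is at (358,153). I'll take closer views from two places.

Call:
arm_command(
  plan=[
    {"tx": 0, "ty": 40, "tz": 35, "wx": 0, "wy": 0, "wz": 0, "hand": 0.5},
    {"tx": 0, "ty": 0, "tz": 35, "wx": 0, "wy": 0, "wz": 0, "hand": 0.5},
    {"tx": 0, "ty": 0, "tz": 0, "wx": 0, "wy": 0, "wz": 0, "hand": 0.5},
    {"tx": 0, "ty": 0, "tz": 0, "wx": 0, "wy": 0, "wz": 0, "hand": 0.5},
  ],
)

```text
t: 2.5
eef_pos: [0.5874, 0.0732, 0.1852]
orientation: [[-0.791, 0.611, 0.002], [0.611, 0.791, 0.0], [-0.002, 0.001, -1.0]]
contact_force: [0.4, -0.0, 1.7]
gripper_width: 0.0424
```

```bash
python3 - <<'E'
from h import *
snap("wrist","w2")
E
```

Call:
arm_command(
  plan=[
    {"tx": 0, "ty": -40, "tz": 0, "wx": 0, "wy": 0, "wz": 0, "hand": 0.5},
    {"tx": 0, "ty": -40, "tz": 0, "wx": 0, "wy": 0, "wz": 0, "hand": 0.5},
    {"tx": 0, "ty": 0, "tz": 0, "wx": 0, "wy": 0, "wz": 0, "hand": 0.5},
    {"tx": 0, "ty": 0, "tz": 0, "wx": 0, "wy": 0, "wz": 0, "hand": 0.5},
  ],
)

```text
t: 3.05
eef_pos: [0.539, 0.0098, 0.1852]
orientation: [[-0.791, 0.612, 0.003], [0.612, 0.791, 0.0], [-0.002, 0.002, -1.0]]
contact_force: [-0.1, 0.5, -0.4]
gripper_width: 0.0429
```

```bash
python3 - <<'E'
from h import *
snap("wrist","w3")
s=r.state(); print(s["t"],s["eef_pos"],s["orientation"],s["contact_force"])
E
```

```text
3.1 [0.53897809 0.01012516 0.18461119] [[-7.90897237e-01  6.11944333e-01  2.38610438e-03]
 [ 6.11946621e-01  7.90899008e-01  3.04289972e-04]
 [-1.70095906e-03  1.70083061e-03 -9.99997107e-01]] [ 1.30642349  0.49927265 -0.32767569]
```

View pics/w2.png

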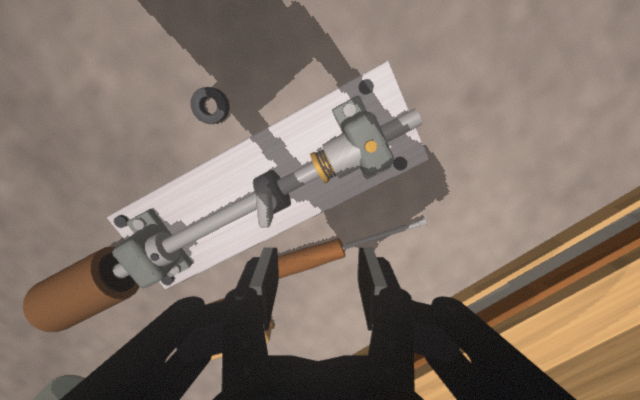

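View pics/w3.png

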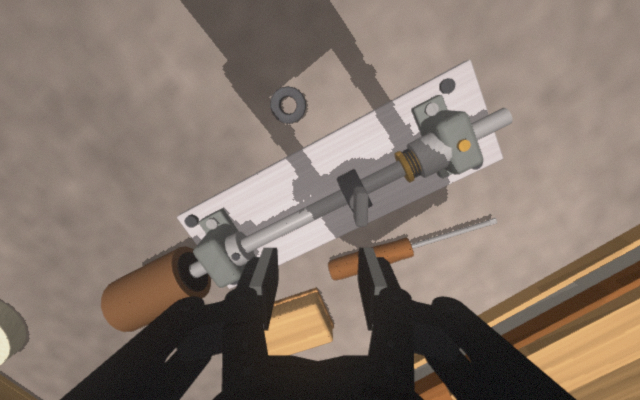

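In w2 the collar is at (270,190) with the wing at (265,205). In w3 the collar is at (355,190) with the wing at (360,205). I'll enlarge both around the wing and bush.

```bash
python3 - <<'E'
from h import *
a=cv2.imread("pics/w2.png")[140:240,230:350]; b=cv2.imread("pics/w3.png")[140:240,320:440]
for n,x in (("z2",a),("z3",b)): cv2.imwrite(f"pics/{n}.png",cv2.resize(x,None,fx=6,fy=6,interpolation=cv2.INTER_CUBIC))
E
```

```text
(no output)
```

View pics/z2.png

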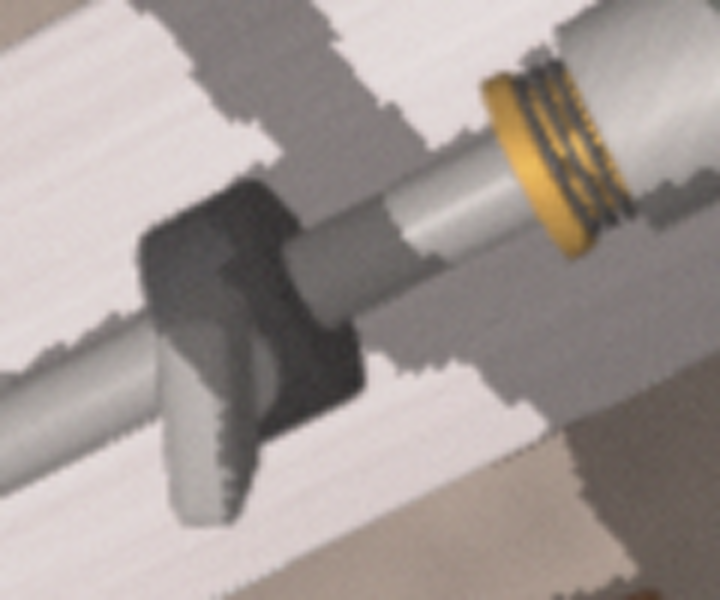

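View pics/z3.png

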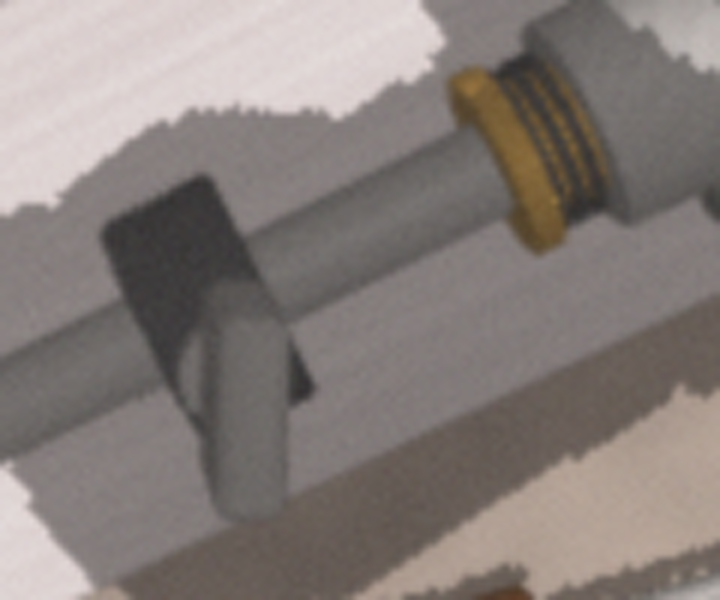

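```bash
python3 - <<'E'
from h import *
def enh(f,x0,y0,w,h):
    x=cv2.imread(f"pics/{f}.png")[y0:y0+h,x0:x0+w].astype(float)
    x=cv2.resize(x,None,fx=12,fy=12,interpolation=cv2.INTER_CUBIC)
    x=np.clip(255*(np.clip(x,0,255)/200)**0.6,0,255).astype(np.uint8)
    for i in range(0,w,5): cv2.putText(x,str(x0+i),(i*12,8),0,.3,(0,0,255),1); cv2.line(x,(i*12,10),(i*12,14),(0,0,255),1)
    for i in range(0,h,5): cv2.putText(x,str(y0+i),(0,i*12+4),0,.3,(0,0,255),1)
    return x
cv2.imwrite("pics/e23.png",np.hstack([enh("w2",250,182,32,48),enh("w3",345,182,32,48)]))
E
```

```text
(no output)
```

View pics/e23.png

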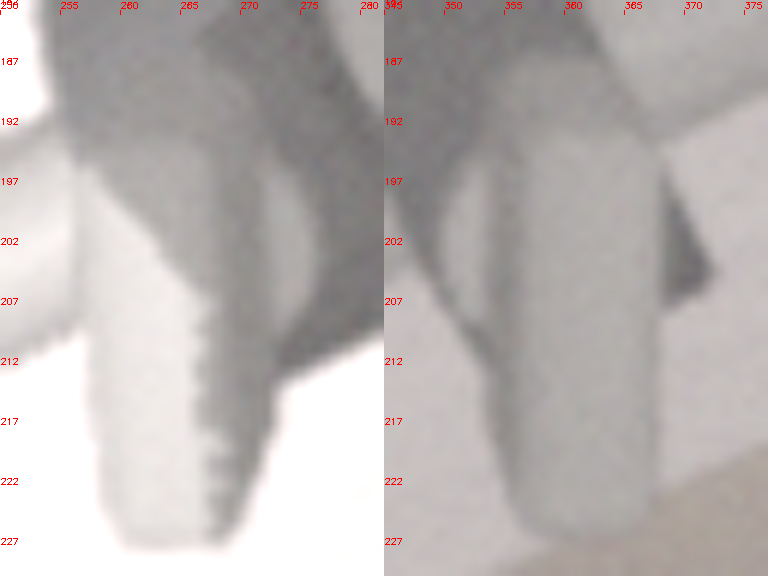

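```bash
python3 - <<'E'
from h import *
def L(f): d=np.load(f"pics/{f}.npz"); return d["K"],d["P"]
c2,c3=L("w2"),L("w3")
pts={"near":((262,192.8),(362.2,192.8)),"far":((263,227.2),(362,227)),"mid":((262.2,210.1),(362.1,210))}
for n,(a,b) in pts.items():
    x,e=tri([ray(*c2,a),ray(*c3,b)]); print(n,x.round(4),np.round(e,5), plane(*c2,a,.104).round(4),plane(*c3,b,.104).round(4))
for n,(c,q) in {"w2":(c2,[(262,192.8),(263,227.2)]),"w3":(c3,[(362.2,192.8),(362,227)])}.items():
    p=plane(*c,q,.104); d=p[0]-p[1]; print(n,p.mean(0).round(4),"len",np.linalg.norm(d),"wing x yaw",np.arctan2(-d[1],-d[0]))
# bush flange front face end points (6x zoom coords): z2 offset(230,140), z3 offset(320,140)
def z2(u,v): return (230+u/6,140+v/6)
def z3(u,v): return (320+u/6,140+v/6)
for n,a,b in (("bush top-of-face image",z2(485,85),z3(452,80)),("bush bottom",z2(572,255),z3(540,250)),):
    x,e=tri([ray(*c2,a),ray(*c3,b)]); print(n,x.round(4),np.round(e,5))
# shaft: block tops, oiler
for n,a,b in (("oiler",(371,147),(464,145)),("baseTL hole",(366,87),(447,86)),("hole TR",(401,163),(480,160)),("hole BL",(122,221),(192,221))):
    x,e=tri([ray(*c2,a),ray(*c3,b)]); print(n,x.round(4),np.round(e,5), plane(*c2,a,.012).round(4))
E
```

```text
near [0.551  0.0449 0.1004] [0.00033 0.00033] [[0.5502 0.0464 0.104 ]] [[0.55  0.045 0.104]]
far [0.5725 0.0286 0.1064] [0.00025 0.00025] [[0.5729 0.0277 0.104 ]] [[0.5738 0.0281 0.104 ]]
mid [0.5615 0.0368 0.1041] [0.00029 0.00029] [[0.5612 0.037  0.104 ]] [[0.5617 0.0366 0.104 ]]
w2 [0.5616 0.0371 0.104 ] len 0.02934627449353722 wing x yaw -0.6909232592241696
w3 [0.5619 0.0365 0.104 ] len 0.029207134475642695 wing x yaw -0.6174275601134187
bush top-of-face image [0.5571 0.0881 0.0466] [0. 0.]
bush bottom [0.5853 0.0835 0.0556] [0. 0.]
oiler [0.5805 0.1359 0.07  ] [0.00042 0.00042] [[0.5942 0.1384 0.012 ]]
baseTL hole [0.5423 0.1677 0.0135] [3.e-05 3.e-05] [[0.5425 0.1679 0.012 ]]
hole TR [0.6211 0.153  0.0296] [0.00103 0.00103] [[0.6279 0.1541 0.012 ]]
hole BL [ 0.4901 -0.1332  0.0129] [0.00021 0.00021] [[ 0.4898 -0.1338  0.012 ]]
```

Measured wing centre is (0.5617, 0.0368), with the top at 0.104 m (expected 0.104) and length 29 mm (expected 30). Wing yaw is about −0.65, so the joint starts near 0.12. The shaft direction is (0.171, 0.985) and the bush face is about 50 mm beyond the wing, so the gap is about 40 mm. The block face to bush distance is about 36 mm, within the stated 13–37. I'll go down onto the wing.

Call:
arm_command(
  plan=[
    {"tx": -1.5, "ty": 35, "tz": 0, "wx": 0, "wy": 0, "wz": 0, "hand": 0.5},
    {"tx": 0, "ty": 0, "tz": 35, "wx": 0, "wy": 0, "wz": 0, "hand": 0.5},
    {"tx": 0, "ty": 0, "tz": 35, "wx": 0, "wy": 0, "wz": 0, "hand": 0.5},
    {"tx": 0, "ty": 0, "tz": 20, "wx": 0, "wy": 0, "wz": 0, "hand": 0.5},
    {"tx": 0, "ty": 0, "tz": 0, "wx": 0, "wy": 0, "wz": 0, "hand": 0.5},
    {"tx": 0, "ty": 0, "tz": 0, "wx": 0, "wy": 0, "wz": 0, "hand": 0.5},
  ],
)

```text
t: 3.85
eef_pos: [0.5618, 0.0366, 0.095]
orientation: [[-0.791, 0.612, 0.002], [0.612, 0.791, 0.0], [-0.002, 0.001, -1.0]]
contact_force: [-0.1, -0.6, -0.9]
gripper_width: 0.042
```

```bash
python3 - <<'E'
from h import *
s=r.state(); print(s["t"],s["eef_pos"],s["orientation"],s["contact_force"])
im,K,P=snap("wrist","w4"); print(proj(K,P,[[0.5617,0.0368,0.104]]))
cv2.imwrite("pics/w4z.png",cv2.resize(im[150:330,200:440],None,fx=3,fy=3,interpolation=cv2.INTER_CUBIC))
E
```

```text
3.85 [0.56175865 0.03663116 0.09498501] [[-7.90875329e-01  6.11972677e-01  2.37850202e-03]
 [ 6.11974501e-01  7.90877492e-01  4.97304704e-05]
 [-1.85067002e-03  1.49491319e-03 -9.99997170e-01]] [-0.12633145 -0.57392303 -0.9227934 ]
[[318.85960441 269.55478695]]
```

View pics/w4z.png

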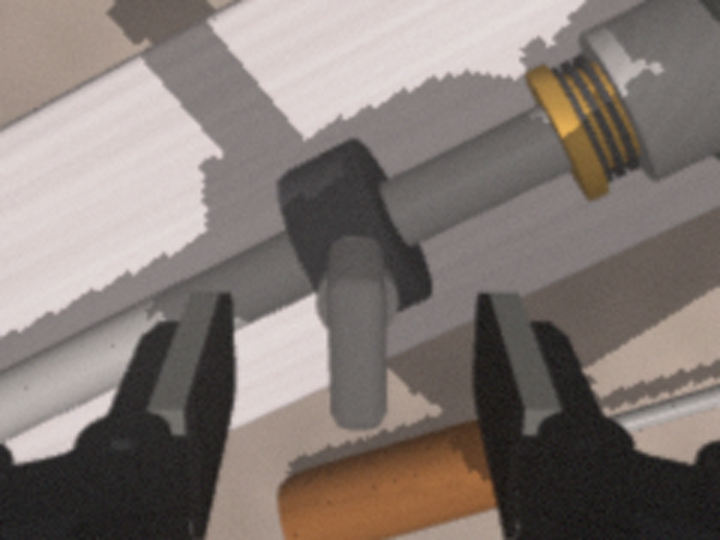

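The wing is centred between the fingers: its top centre is at (318.7, 268.3) against a predicted (318.9, 269.6). I'll lower and grip.

Call:
arm_command(
  plan=[
    {"tx": 0, "ty": 0, "tz": 19.5, "wx": 0, "wy": 0, "wz": 0, "hand": 0.5},
    {"tx": 0, "ty": 0, "tz": 0, "wx": 0, "wy": 0, "wz": 0, "hand": 0.5},
    {"tx": 0, "ty": 0, "tz": 0, "wx": 0, "wy": 0, "wz": 0, "hand": 0},
    {"tx": 0, "ty": 0, "tz": 0, "wx": 0, "wy": 0, "wz": 0, "hand": 0},
    {"tx": 0, "ty": 0, "tz": 0, "wx": 0, "wy": 0, "wz": 0, "hand": 0},
    {"tx": 0, "ty": 0, "tz": 0, "wx": 0, "wy": 0, "wz": 0, "hand": 0},
  ],
  newtons=80,
)

```text
t: 4.65
eef_pos: [0.5615, 0.0371, 0.0743]
orientation: [[-0.791, 0.612, 0.002], [0.612, 0.791, 0.001], [-0.001, 0.002, -1.0]]
contact_force: [3.9, 3.9, 0.1]
gripper_width: 0.0087
```

```bash
python3 - <<'E'
from h import *
s=r.state(); print(s["t"],s["eef_pos"],s["orientation"],s["contact_force"],s["ft_torque"],s["gripper_width"])
E
```

```text
4.65 [0.56153821 0.03710171 0.07434888] [[-7.91187427e-01  6.11570681e-01  1.93848091e-03]
 [ 6.11573028e-01  7.91187395e-01  9.67903587e-04]
 [-9.41760205e-04  1.95131579e-03 -9.99997653e-01]] [3.88266957 3.85484065 0.11164559] [ 0.61873241 -0.51822869  0.29866541] 0.008683750631361207
```

Gripped at 8.7 mm width. The wing pushes about +5 N along tool y, so it sits slightly towards +y. I'll relieve that and start turning anticlockwise.

Call:
arm_command(
  plan=[
    {"tx": 0, "ty": 0.5, "tz": 0, "wx": 0, "wy": 0, "wz": 0, "hand": 0},
    {"tx": 0, "ty": 0, "tz": 0, "wx": 0, "wy": 0, "wz": -0.05, "hand": 0},
    {"tx": 0, "ty": 0, "tz": 0, "wx": 0, "wy": 0, "wz": -0.1, "hand": 0},
    {"tx": 0, "ty": 0, "tz": 0, "wx": 0, "wy": 0, "wz": -0.1, "hand": 0},
    {"tx": 0, "ty": 0, "tz": 0, "wx": 0, "wy": 0, "wz": 0, "hand": 0},
  ],
)

```text
t: 5.28
eef_pos: [0.5614, 0.0368, 0.0742]
orientation: [[-0.917, 0.398, 0.001], [0.398, 0.917, -0.0], [-0.001, 0.0, -1.0]]
contact_force: [2.4, 1.6, 0.9]
gripper_width: 0.0088
```

```bash
cat > st.py <<'E'
from h import *
s=r.state(); o=np.array(s["orientation"]); f=np.array(s["contact_force"]); u=np.array([.171,.985,0])
print("t",s["t"],"pos",s["eef_pos"].round(4),"yaw(wing x)",round(np.arctan2(o[1,1],o[0,1])-np.pi/2,4),"tilt",o[:2,2].round(4))
print("F",f.round(2),"tool",(o.T@f).round(2),"along shaft",round(f@u,2),"across",round(f@[.985,-.171,0],2),"M",s["ft_torque"].round(3),"w",round(s["gripper_width"],4), "s",round((s["eef_pos"]-[.5617,.0368,0])@u,5))
E
python3 st.py
```

```text
t 5.275 pos [0.5614 0.0368 0.0742] yaw(wing x) -0.4097 tilt [ 0.0008 -0.0001]
F [2.42 1.59 0.93] tool [-1.58  2.43 -0.93] along shaft 1.98 across 2.11 M [ 0.377 -0.354  0.309] w 0.0088 s -5e-05
```

```bash
python3 - <<'E'
from h import *
im,K,P=snap("wrist","w5")
cv2.imwrite("pics/w5z.png",cv2.resize(im[150:330,200:440],None,fx=3,fy=3,interpolation=cv2.INTER_CUBIC))
E
python3 st.py
```

```text
t 5.325 pos [0.5614 0.0368 0.0743] yaw(wing x) -0.4107 tilt [ 0.0009 -0.0002]
F [3.26 1.34 2.07] tool [-2.45  2.53 -2.06] along shaft 1.87 across 2.98 M [ 0.261 -0.347  0.251] w 0.009 s -8e-05
```

View pics/w5z.png

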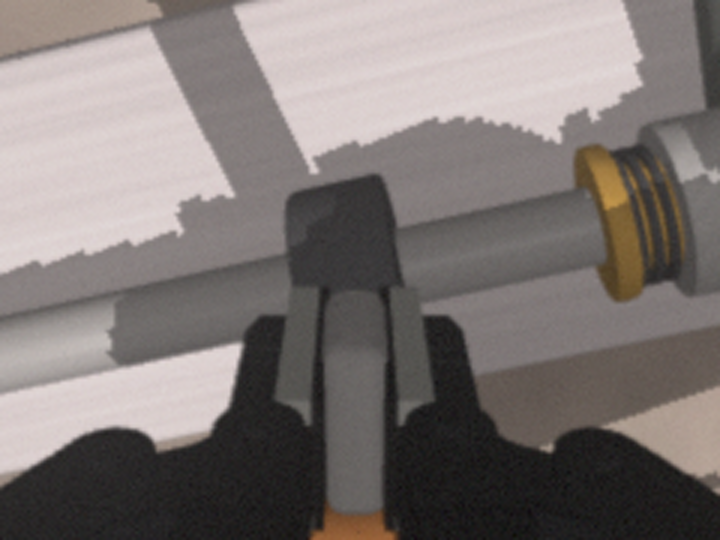

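The wing turned with the fingers. I'll turn it on by another 0.7 rad.

Call:
arm_command(
  plan=[
    {"tx": 0, "ty": 0, "tz": 0, "wx": 0, "wy": 0, "wz": -0.1, "hand": 0},
    {"tx": 0, "ty": 0, "tz": 0, "wx": 0, "wy": 0, "wz": -0.1, "hand": 0},
    {"tx": 0, "ty": 0, "tz": 0, "wx": 0, "wy": 0, "wz": -0.1, "hand": 0},
    {"tx": 0, "ty": 0, "tz": 0, "wx": 0, "wy": 0, "wz": -0.1, "hand": 0},
    {"tx": 0, "ty": 0, "tz": 0, "wx": 0, "wy": 0, "wz": -0.1, "hand": 0},
    {"tx": 0, "ty": 0, "tz": 0, "wx": 0, "wy": 0, "wz": -0.1, "hand": 0},
    {"tx": 0, "ty": 0, "tz": 0, "wx": 0, "wy": 0, "wz": -0.1, "hand": 0},
    {"tx": 0, "ty": 0, "tz": 0, "wx": 0, "wy": 0, "wz": 0, "hand": 0},
  ],
)

```text
t: 6.32
eef_pos: [0.5615, 0.0361, 0.0742]
orientation: [[-0.959, -0.284, 0.001], [-0.284, 0.959, -0.001], [-0.0, -0.002, -1.0]]
contact_force: [3.2, -1.3, 1.4]
gripper_width: 0.0092
```

```bash
python3 st.py
```

```text
t 6.325 pos [0.5615 0.0361 0.0742] yaw(wing x) 0.2882 tilt [ 0.0009 -0.0014]
F [ 3.25 -1.27  1.36] tool [-2.75 -2.14 -1.36] along shaft -0.7 across 3.42 M [-0.25  -0.448  0.158] w 0.0092 s -0.00077
```

The screw should be at about 1.06 rad. Now I'll slide the collar along the shaft. Its direction in the current tool frame is (−0.444, 0.896), and I'll also relieve the sideways load a little.

Call:
arm_command(
  plan=[
    {"tx": -1.4, "ty": 1.6, "tz": 0, "wx": 0, "wy": 0, "wz": 0, "hand": 0},
    {"tx": -1.8, "ty": 3.6, "tz": 0, "wx": 0, "wy": 0, "wz": 0, "hand": 0},
    {"tx": -1.8, "ty": 3.6, "tz": 0, "wx": 0, "wy": 0, "wz": 0, "hand": 0},
    {"tx": -1.8, "ty": 3.6, "tz": 0, "wx": 0, "wy": 0, "wz": 0, "hand": 0},
    {"tx": -1.8, "ty": 3.6, "tz": 0, "wx": 0, "wy": 0, "wz": 0, "hand": 0},
    {"tx": -1.8, "ty": 3.6, "tz": 0, "wx": 0, "wy": 0, "wz": 0, "hand": 0},
    {"tx": 0, "ty": 0, "tz": 0, "wx": 0, "wy": 0, "wz": 0, "hand": 0},
  ],
)

```text
t: 7.2
eef_pos: [0.5656, 0.0595, 0.0741]
orientation: [[-0.958, -0.287, 0.0], [-0.287, 0.958, 0.001], [-0.001, 0.001, -1.0]]
contact_force: [0.2, 1.0, 5.1]
gripper_width: 0.0091
```

```bash
python3 st.py
```

```text
t 7.2 pos [0.5656 0.0595 0.0741] yaw(wing x) 0.2914 tilt [0.0004 0.0007]
F [0.18 1.04 5.1 ] tool [-0.48  0.95 -5.1 ] along shaft 1.06 across 0.0 M [-0.063 -0.003 -0.048] w 0.0091 s 0.02304
```

```bash
cat > av.py <<'E'
from h import *
import sys
n=int(sys.argv[1]) if len(sys.argv)>1 else 8
u=np.array([.171,.985,0]);v=np.array([.985,-.171,0]); F=[];S=[];M=[];Y=[];V=[]
for i in range(n):
    if i: imaging.grab_frame("wrist")
    s=r.state(); f=s["contact_force"]; F.append([f@u,f@v,f[2]]); p=s["eef_pos"]-[.5617,.0368,0]; S.append(p@u); V.append(p@v); M.append(s["ft_torque"]); o=s["orientation"]; Y.append(np.arctan2(o[1][1],o[0][1])-np.pi/2)
F=np.array(F); print("t",s["t"],"F along/across/z",F.mean(0).round(2),"sd",F.std(0).round(2),"s mm",round(1e3*np.mean(S),2),"v",round(1e3*np.mean(V),2),"z",round(1e3*s["eef_pos"][2],1),"M",np.mean(M,0).round(3),"yaw",np.mean(Y).round(4),"w",round(s["gripper_width"],4))
print("along:",F[:,0].round(2))
E
python3 av.py 8
```

```text
t 7.55 F along/across/z [ 0.71 -0.39  5.37] sd [0.57 0.25 0.27] s mm 23.04 v -0.03 z 74.1 M [ 0.029 -0.008 -0.009] yaw 0.2914 w 0.009
along: [ 1.06  1.24  0.54  1.26 -0.53  1.12  0.7   0.32]
```

Call:
arm_command(
  plan=[
    {"tx": -0.9, "ty": 1.8, "tz": 0, "wx": 0, "wy": 0, "wz": 0, "hand": 0},
    {"tx": -0.9, "ty": 1.8, "tz": 0, "wx": 0, "wy": 0, "wz": 0, "hand": 0},
    {"tx": -0.9, "ty": 1.8, "tz": 0, "wx": 0, "wy": 0, "wz": 0, "hand": 0},
    {"tx": -0.9, "ty": 1.8, "tz": 0, "wx": 0, "wy": 0, "wz": 0, "hand": 0},
    {"tx": -0.9, "ty": 1.8, "tz": 0, "wx": 0, "wy": 0, "wz": 0, "hand": 0},
  ],
)

```text
t: 8.18
eef_pos: [0.5672, 0.0688, 0.0741]
orientation: [[-0.958, -0.287, 0.0], [-0.287, 0.958, -0.0], [-0.0, -0.0, -1.0]]
contact_force: [-1.3, -1.2, 6.2]
gripper_width: 0.0089
```

```bash
python3 st.py; python3 - <<'E'
from h import *
im,K,P=snap("wrist","w6")
cv2.imwrite("pics/w6z.png",cv2.resize(im[150:330,200:440],None,fx=3,fy=3,interpolation=cv2.INTER_CUBIC))
E
python3 av.py 4
```

```text
t 8.175 pos [0.5672 0.0688 0.0741] yaw(wing x) 0.2909 tilt [ 0.0001 -0.0001]
F [-1.27 -1.19  6.24] tool [ 1.56 -0.78 -6.24] along shaft -1.39 across -1.04 M [-0.372  0.131  0.019] w 0.0089 s 0.03243
t 8.375 F along/across/z [-0.61 -0.35  5.2 ] sd [0.27 0.34 0.29] s mm 32.69 v -0.04 z 74.1 M [-0.22   0.074  0.036] yaw 0.2911 w 0.0087
along: [-1.04 -0.39 -0.36 -0.64]
```

View pics/w6z.png

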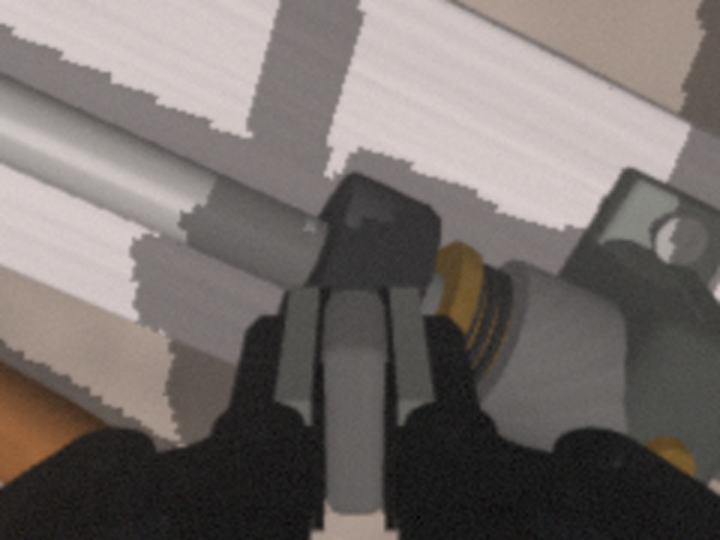

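The collar is a few mm short of the bush, with the brass flange at (460,270) in the zoom. While sliding, the force was −1.4 N, which matches the stated friction. I'll creep forward.

Call:
arm_command(
  plan=[
    {"tx": -0.44, "ty": 0.9, "tz": 0, "wx": 0, "wy": 0, "wz": 0, "hand": 0},
    {"tx": -0.44, "ty": 0.9, "tz": 0, "wx": 0, "wy": 0, "wz": 0, "hand": 0},
    {"tx": -0.44, "ty": 0.9, "tz": 0, "wx": 0, "wy": 0, "wz": 0, "hand": 0},
    {"tx": -0.44, "ty": 0.9, "tz": 0, "wx": 0, "wy": 0, "wz": 0, "hand": 0},
  ],
)

```text
t: 8.88
eef_pos: [0.5679, 0.0727, 0.0741]
orientation: [[-0.958, -0.287, 0.0], [-0.287, 0.958, -0.0], [-0.0, -0.0, -1.0]]
contact_force: [-0.4, -1.2, 4.9]
gripper_width: 0.0085
```

```bash
python3 av.py 4
```

```text
t 9.025 F along/across/z [-1.42 -0.04  4.99] sd [0.36 0.09 0.17] s mm 36.5 v -0.04 z 74.1 M [-0.304  0.042  0.034] yaw 0.291 w 0.0087
along: [-1.21 -1.33 -1.12 -2.04]
```

Call:
arm_command(
  plan=[
    {"tx": -0.44, "ty": 0.9, "tz": 0, "wx": 0, "wy": 0, "wz": 0, "hand": 0},
    {"tx": -0.44, "ty": 0.9, "tz": 0, "wx": 0, "wy": 0, "wz": 0, "hand": 0},
  ],
)

```text
t: 9.28
eef_pos: [0.5682, 0.0747, 0.0741]
orientation: [[-0.958, -0.287, 0.0], [-0.287, 0.958, -0.0], [-0.0, -0.0, -1.0]]
contact_force: [-0.7, -1.8, 5.1]
gripper_width: 0.0087
```

```bash
python3 av.py 4
```

```text
t 9.425 F along/across/z [-1.47 -0.03  5.22] sd [0.47 0.52 0.63] s mm 38.5 v -0.05 z 74.1 M [-0.327  0.034  0.014] yaw 0.291 w 0.009
along: [-1.85 -2.03 -1.04 -0.97]
```

Call:
arm_command(
  plan=[
    {"tx": -0.44, "ty": 0.9, "tz": 0, "wx": 0, "wy": 0, "wz": 0, "hand": 0},
    {"tx": 0, "ty": 0, "tz": 0, "wx": 0, "wy": 0, "wz": 0, "hand": 0},
  ],
)

```text
t: 9.68
eef_pos: [0.5684, 0.0756, 0.0741]
orientation: [[-0.958, -0.287, 0.0], [-0.287, 0.958, -0.0], [-0.0, -0.0, -1.0]]
contact_force: [-1.0, -1.9, 4.9]
gripper_width: 0.009
```

```bash
python3 av.py 5
```

```text
t 9.875 F along/across/z [-1.39 -0.09  5.41] sd [0.34 0.34 0.46] s mm 39.38 v -0.04 z 74.1 M [-0.337  0.044 -0.001] yaw 0.291 w 0.0089
along: [-2.03 -1.08 -1.37 -1.33 -1.15]
```

Call:
arm_command(
  plan=[
    {"tx": -0.44, "ty": 0.9, "tz": 0, "wx": 0, "wy": 0, "wz": 0, "hand": 0},
    {"tx": 0, "ty": 0, "tz": 0, "wx": 0, "wy": 0, "wz": 0, "hand": 0},
  ],
)

```text
t: 10.12
eef_pos: [0.5685, 0.0762, 0.0741]
orientation: [[-0.958, -0.287, -0.0], [-0.287, 0.958, -0.001], [0.0, -0.001, -1.0]]
contact_force: [-0.7, -3.1, 5.9]
gripper_width: 0.0086
```

```bash
python3 av.py 5
```

```text
t 10.325 F along/across/z [-3.39 -0.56  5.57] sd [0.56 0.39 0.54] s mm 39.93 v -0.04 z 74.1 M [-0.581  0.133  0.026] yaw 0.2907 w 0.0088
along: [-3.2  -3.61 -4.37 -2.84 -2.91]
```

Contact is at s ≈ 39.4 mm and the bush force is now about 2 N. That gives an arm stiffness of about 4.4 N/mm, so about 2.8 mm more command is needed for 8 N. I'll go on in steps.

Call:
arm_command(
  plan=[
    {"tx": -0.3, "ty": 0.6, "tz": 0, "wx": 0, "wy": 0, "wz": 0, "hand": 0},
    {"tx": -0.3, "ty": 0.6, "tz": 0, "wx": 0, "wy": 0, "wz": 0, "hand": 0},
    {"tx": 0, "ty": 0, "tz": 0, "wx": 0, "wy": 0, "wz": 0, "hand": 0},
  ],
)

```text
t: 10.7
eef_pos: [0.5686, 0.0768, 0.0741]
orientation: [[-0.958, -0.286, -0.0], [-0.286, 0.958, -0.002], [0.001, -0.002, -1.0]]
contact_force: [-2.0, -5.2, 5.6]
gripper_width: 0.009
```

```bash
python3 av.py 6
```

```text
t 10.95 F along/across/z [-5.61 -0.72  6.04] sd [0.42 0.27 0.41] s mm 40.59 v -0.04 z 74.1 M [-0.914  0.22   0.057] yaw 0.2903 w 0.0086
along: [-5.48 -6.2  -5.75 -4.97 -5.97 -5.28]
```

Call:
arm_command(
  plan=[
    {"tx": -0.3, "ty": 0.6, "tz": 0, "wx": 0, "wy": 0, "wz": 0, "hand": 0},
    {"tx": -0.22, "ty": 0.45, "tz": 0, "wx": 0, "wy": 0, "wz": 0, "hand": 0},
    {"tx": 0, "ty": 0, "tz": 0, "wx": 0, "wy": 0, "wz": 0, "hand": 0},
  ],
)

```text
t: 11.32
eef_pos: [0.5687, 0.0774, 0.0741]
orientation: [[-0.958, -0.286, -0.001], [-0.286, 0.958, -0.003], [0.002, -0.003, -1.0]]
contact_force: [-1.8, -7.6, 7.0]
gripper_width: 0.0089
```

```bash
python3 av.py 6
```

```text
t 11.575 F along/across/z [-7.4  -0.81  6.39] sd [0.41 0.29 0.46] s mm 41.16 v -0.03 z 74.1 M [-1.247  0.307  0.064] yaw 0.2899 w 0.0088
along: [-7.8  -8.09 -7.07 -7.17 -7.31 -6.95]
```

Call:
arm_command(
  plan=[
    {"tx": -0.25, "ty": 0.5, "tz": 0, "wx": 0, "wy": 0, "wz": 0, "hand": 0},
    {"tx": -0.22, "ty": 0.45, "tz": 0, "wx": 0, "wy": 0, "wz": 0, "hand": 0},
    {"tx": 0, "ty": 0, "tz": 0, "wx": 0, "wy": 0, "wz": 0, "hand": 0},
  ],
)

```text
t: 11.95
eef_pos: [0.5688, 0.0779, 0.0741]
orientation: [[-0.958, -0.286, -0.001], [-0.286, 0.958, -0.004], [0.002, -0.004, -1.0]]
contact_force: [-3.3, -8.4, 6.6]
gripper_width: 0.0088
```

```bash
python3 av.py 6
```

```text
t 12.2 F along/across/z [-9.07 -1.13  6.66] sd [0.24 0.61 0.43] s mm 41.7 v -0.02 z 74.1 M [-1.495  0.384  0.078] yaw 0.2896 w 0.0088
along: [-8.88 -8.86 -9.26 -8.9  -8.99 -9.53]
```

Call:
arm_command(
  plan=[
    {"tx": 0, "ty": 0, "tz": 0, "wx": 0, "wy": 0, "wz": 0.06, "hand": 0},
    {"tx": 0, "ty": 0, "tz": 0, "wx": 0, "wy": 0, "wz": 0.06, "hand": 0},
    {"tx": 0, "ty": 0, "tz": 0, "wx": 0, "wy": 0, "wz": 0, "hand": 0},
  ],
)

```text
t: 12.58
eef_pos: [0.5688, 0.078, 0.0741]
orientation: [[-0.986, -0.168, -0.001], [-0.168, 0.986, -0.004], [0.002, -0.004, -1.0]]
contact_force: [-2.1, -8.9, 6.3]
gripper_width: 0.0087
```

```bash
python3 av.py 6
```

```text
t 12.825 F along/across/z [-8.99 -1.07  6.6 ] sd [0.68 0.69 0.36] s mm 41.83 v -0.1 z 74.1 M [-1.429  0.414 -0.085] yaw 0.1693 w 0.0089
along: [ -9.09  -8.8  -10.33  -9.    -8.6   -8.12]
```

The bush force is about 7.7 N, by force less friction and also by displacement. The slight turn didn't disturb it. I'll keep tightening and watch the force.

Call:
arm_command(
  plan=[
    {"tx": 0, "ty": 0, "tz": 0, "wx": 0, "wy": 0, "wz": 0.08, "hand": 0},
    {"tx": 0, "ty": 0, "tz": 0, "wx": 0, "wy": 0, "wz": 0.08, "hand": 0},
    {"tx": 0, "ty": 0, "tz": 0, "wx": 0, "wy": 0, "wz": 0, "hand": 0},
  ],
)

```text
t: 13.2
eef_pos: [0.5687, 0.0782, 0.0741]
orientation: [[-1.0, -0.009, -0.001], [-0.009, 1.0, -0.004], [0.001, -0.004, -1.0]]
contact_force: [-2.7, -6.9, 7.0]
gripper_width: 0.0089
```

```bash
python3 av.py 6
```

```text
t 13.45 F along/across/z [-8.17 -1.18  6.67] sd [0.62 0.36 0.27] s mm 41.97 v -0.15 z 74.1 M [-1.34   0.441 -0.159] yaw 0.0092 w 0.0087
along: [-7.29 -9.34 -7.97 -7.88 -8.41 -8.12]
```

Call:
arm_command(
  plan=[
    {"tx": 0, "ty": 0, "tz": 0, "wx": 0, "wy": 0, "wz": 0.08, "hand": 0},
    {"tx": 0, "ty": 0, "tz": 0, "wx": 0, "wy": 0, "wz": 0.08, "hand": 0},
    {"tx": 0, "ty": 0, "tz": 0, "wx": 0, "wy": 0, "wz": 0, "hand": 0},
  ],
)

```text
t: 13.82
eef_pos: [0.5687, 0.0784, 0.0741]
orientation: [[-0.989, 0.151, -0.001], [0.151, 0.989, -0.003], [0.001, -0.003, -1.0]]
contact_force: [-2.3, -7.1, 6.0]
gripper_width: 0.009
```

```bash
python3 av.py 6
```

```text
t 14.075 F along/across/z [-7.22 -1.63  7.19] sd [0.3  0.59 0.68] s mm 42.16 v -0.19 z 74.1 M [-1.236  0.47  -0.123] yaw -0.1506 w 0.0086
along: [-7.39 -6.64 -7.09 -7.38 -7.24 -7.58]
```

The turn lets the push fall slightly, to F 7.2 N, as the collar begins to be gripped. I'll add a small forward feed while I go on tightening.

Call:
arm_command(
  plan=[
    {"tx": 0, "ty": 0.2, "tz": 0, "wx": 0, "wy": 0, "wz": 0.08, "hand": 0},
    {"tx": 0, "ty": 0.2, "tz": 0, "wx": 0, "wy": 0, "wz": 0.08, "hand": 0},
    {"tx": 0, "ty": 0, "tz": 0, "wx": 0, "wy": 0, "wz": 0, "hand": 0},
  ],
)

```text
t: 14.45
eef_pos: [0.5687, 0.0786, 0.0741]
orientation: [[-0.952, 0.306, -0.001], [0.306, 0.952, -0.004], [0.0, -0.004, -1.0]]
contact_force: [-3.0, -7.3, 7.3]
gripper_width: 0.0087
```

```bash
python3 av.py 4
```

```text
t 14.6 F along/across/z [-7.73 -1.45  7.22] sd [0.26 0.33 0.16] s mm 42.34 v -0.2 z 74.1 M [-1.341  0.504 -0.073] yaw -0.3107 w 0.0087
along: [-7.7  -7.55 -8.17 -7.51]
```

Call:
arm_command(
  plan=[
    {"tx": 0, "ty": 0.1, "tz": 0, "wx": 0, "wy": 0, "wz": 0.08, "hand": 0},
    {"tx": 0, "ty": 0.1, "tz": 0, "wx": 0, "wy": 0, "wz": 0.08, "hand": 0},
    {"tx": 0, "ty": 0, "tz": 0, "wx": 0, "wy": 0, "wz": 0, "hand": 0},
  ],
)

```text
t: 14.98
eef_pos: [0.5688, 0.0787, 0.0742]
orientation: [[-0.891, 0.454, -0.001], [0.454, 0.891, -0.004], [-0.0, -0.004, -1.0]]
contact_force: [-2.8, -8.5, 7.8]
gripper_width: 0.0089
```

```bash
python3 av.py 4
```

```text
t 15.125 F along/across/z [-8.35 -1.65  7.73] sd [0.33 0.42 0.42] s mm 42.53 v -0.17 z 74.2 M [-1.364  0.588 -0.009] yaw -0.4707 w 0.0091
along: [-8.87 -8.36 -7.94 -8.25]
```

Call:
arm_command(
  plan=[
    {"tx": 0, "ty": 0, "tz": 0, "wx": 0, "wy": 0, "wz": 0.07, "hand": 0},
    {"tx": 0, "ty": 0, "tz": 0, "wx": 0, "wy": 0, "wz": 0.07, "hand": 0},
    {"tx": 0, "ty": 0, "tz": 0, "wx": 0, "wy": 0, "wz": 0.07, "hand": 0},
    {"tx": 0, "ty": 0, "tz": 0, "wx": 0, "wy": 0, "wz": 0, "hand": 0},
  ],
)

```text
t: 15.62
eef_pos: [0.5689, 0.079, 0.0743]
orientation: [[-0.777, 0.629, -0.001], [0.629, 0.777, -0.003], [-0.001, -0.003, -1.0]]
contact_force: [-3.6, -7.0, 8.7]
gripper_width: 0.0091
```

```bash
python3 av.py 4
```

```text
t 15.775 F along/across/z [-7.53 -1.84  7.52] sd [0.5  0.38 0.7 ] s mm 42.76 v -0.11 z 74.3 M [-1.288  0.527  0.031] yaw -0.6803 w 0.0086
along: [-7.47 -7.9  -6.74 -8.01]
```

Call:
arm_command(
  plan=[
    {"tx": 0, "ty": 0, "tz": 0, "wx": 0, "wy": 0, "wz": 0.05, "hand": 0},
    {"tx": 0, "ty": 0, "tz": 0, "wx": 0, "wy": 0, "wz": 0.05, "hand": 0},
    {"tx": 0, "ty": 0, "tz": 0, "wx": 0, "wy": 0, "wz": 0, "hand": 0},
  ],
)

```text
t: 16.15
eef_pos: [0.569, 0.079, 0.0743]
orientation: [[-0.711, 0.704, -0.001], [0.703, 0.711, -0.003], [-0.002, -0.003, -1.0]]
contact_force: [-3.1, -6.1, 7.8]
gripper_width: 0.0086
```

```bash
python3 av.py 4
```

```text
t 16.3 F along/across/z [-6.93 -1.67  7.74] sd [0.36 0.42 0.27] s mm 42.86 v -0.08 z 74.3 M [-1.241  0.491  0.16 ] yaw -0.78 w 0.0085
along: [-6.55 -7.08 -7.45 -6.64]
```

The tool force never went above 9.1 N, so the bush can't have more than about 7.7 N on it. I'll turn on until the hard stop shows as rising torque or lagging yaw.

Call:
arm_command(
  plan=[
    {"tx": 0, "ty": 0, "tz": 0, "wx": 0, "wy": 0, "wz": 0.05, "hand": 0},
    {"tx": 0, "ty": 0, "tz": 0, "wx": 0, "wy": 0, "wz": 0.05, "hand": 0},
    {"tx": 0, "ty": 0, "tz": 0, "wx": 0, "wy": 0, "wz": 0, "hand": 0},
  ],
)

```text
t: 16.68
eef_pos: [0.569, 0.0792, 0.0744]
orientation: [[-0.639, 0.769, -0.001], [0.769, 0.639, -0.003], [-0.002, -0.003, -1.0]]
contact_force: [-3.0, -7.9, 7.7]
gripper_width: 0.0088
```

```bash
python3 av.py 4;  python3 - <<'E'
from h import *
im,K,P=snap("wrist","w7")
cv2.imwrite("pics/w7z.png",cv2.resize(im[150:330,200:440],None,fx=3,fy=3,interpolation=cv2.INTER_CUBIC))
E
```

```text
t 16.825 F along/across/z [-8.03 -1.05  7.98] sd [0.71 0.6  0.33] s mm 43.0 v -0.06 z 74.3 M [-1.232  0.498  1.637] yaw -0.8772 w 0.0088
along: [-8.3  -6.85 -8.28 -8.71]
```

View pics/w7z.png

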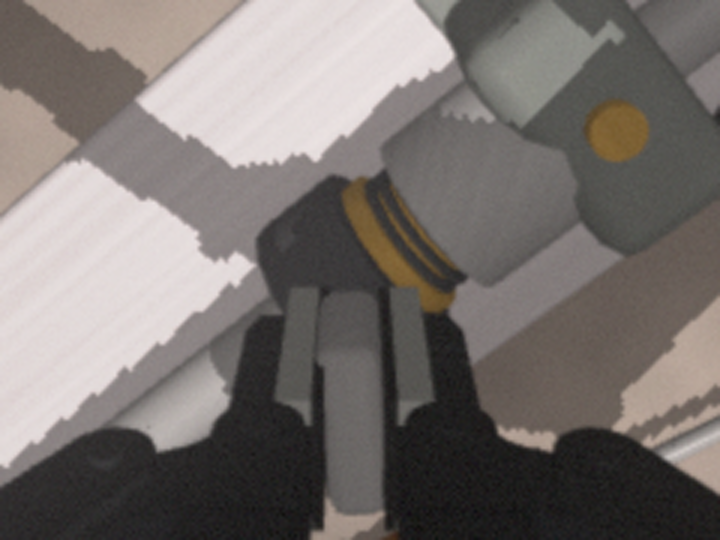

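Mz has jumped to 1.6 N m, so the hard stop is reached and the screw is fully tight. The picture shows the collar face on the brass bush, at (370,230) in the zoom. I'll unload the arm before opening, which also tests whether the collar holds.

Call:
arm_command(
  plan=[
    {"tx": -0.45, "ty": -0.5, "tz": 0, "wx": 0, "wy": 0, "wz": -0.03, "hand": 0},
    {"tx": -0.45, "ty": -0.5, "tz": 0, "wx": 0, "wy": 0, "wz": -0.02, "hand": 0},
    {"tx": 0, "ty": 0, "tz": 0, "wx": 0, "wy": 0, "wz": 0, "hand": 0},
  ],
)

```text
t: 17.25
eef_pos: [0.569, 0.079, 0.0743]
orientation: [[-0.677, 0.736, -0.0], [0.736, 0.677, -0.001], [-0.001, -0.001, -1.0]]
contact_force: [-1.0, -3.0, 7.7]
gripper_width: 0.009
```

```bash
python3 av.py 5
```

```text
t 17.45 F along/across/z [-3.24 -0.61  6.92] sd [0.5  0.3  0.46] s mm 42.82 v -0.07 z 74.3 M [-0.611  0.321  1.015] yaw -0.8274 w 0.0087
along: [-3.1  -2.47 -3.35 -4.03 -3.27]
```

The collar holds: the load dropped from 8 to 3.2 N with only 0.18 mm of tool movement. I'll unload the rest, then open.

Call:
arm_command(
  plan=[
    {"tx": -0.4, "ty": -0.5, "tz": 0, "wx": 0, "wy": 0, "wz": -0.03, "hand": 0},
    {"tx": 0, "ty": 0, "tz": 0, "wx": 0, "wy": 0, "wz": -0.03, "hand": 0},
    {"tx": 0, "ty": 0, "tz": 0, "wx": 0, "wy": 0, "wz": 0, "hand": 0},
  ],
)

```text
t: 17.82
eef_pos: [0.569, 0.0789, 0.0743]
orientation: [[-0.719, 0.695, 0.0], [0.695, 0.719, 0.0], [-0.0, 0.0, -1.0]]
contact_force: [-0.3, -2.4, 6.0]
gripper_width: 0.0085
```

```bash
python3 av.py 5
```

```text
t 18.025 F along/across/z [-1.3  -1.12  6.66] sd [0.58 0.75 0.55] s mm 42.7 v -0.07 z 74.4 M [-0.29   0.282  0.186] yaw -0.7686 w 0.0089
along: [-2.4  -0.96 -1.36 -0.79 -1.01]
```

Call:
arm_command(
  plan=[
    {"tx": 0, "ty": 0, "tz": 0, "wx": 0, "wy": 0, "wz": 0, "hand": 0.3},
    {"tx": 0, "ty": 0, "tz": 0, "wx": 0, "wy": 0, "wz": 0, "hand": 0.4},
    {"tx": 0, "ty": 0, "tz": 0, "wx": 0, "wy": 0, "wz": 0, "hand": 0.4},
    {"tx": 0, "ty": 0, "tz": 0, "wx": 0, "wy": 0, "wz": 0, "hand": 0.4},
  ],
)

```text
t: 18.52
eef_pos: [0.5689, 0.0787, 0.0735]
orientation: [[-0.719, 0.695, -0.001], [0.695, 0.719, 0.0], [0.0, -0.0, -1.0]]
contact_force: [0.7, -0.2, 1.1]
gripper_width: 0.0344
```

```bash
python3 av.py 6; python3 - <<'E'
from h import *
im,K,P=snap("wrist","w8")
cv2.imwrite("pics/w8z.png",cv2.resize(im[150:330,200:440],None,fx=3,fy=3,interpolation=cv2.INTER_CUBIC))
E
```

```text
t 18.775 F along/across/z [-0.06 -0.21  0.23] sd [0.24 0.67 0.55] s mm 42.41 v -0.01 z 73.8 M [-0.003 -0.01   0.011] yaw -0.7688 w 0.0341
along: [-0.09 -0.54  0.18 -0.07  0.03  0.12]
```

View pics/w8z.png

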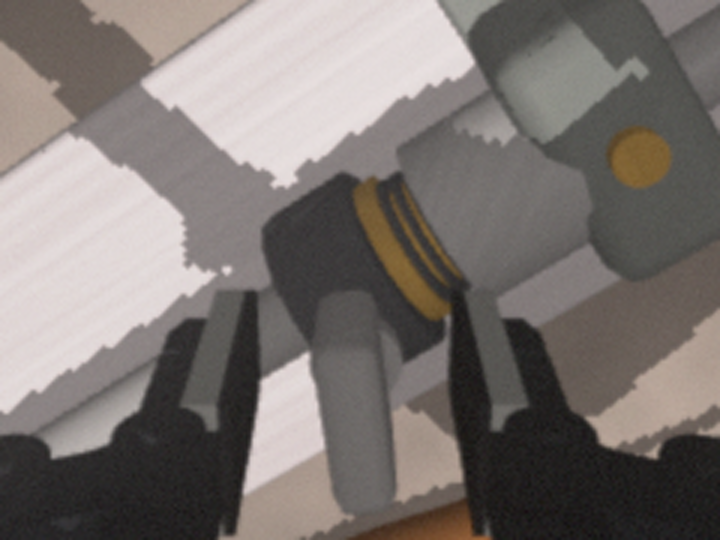

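The fingers are clear and the force has returned to about 0, so there is no bias and the 7.7 N estimate stands. The wing looks turned a few degrees relative to the tool, so I'll measure its angle.

```bash
python3 - <<'E'
from h import *
x=cv2.imread("pics/w8.png")[240:325,295:340].astype(float)
x=cv2.resize(x,None,fx=7,fy=7,interpolation=cv2.INTER_CUBIC); x=np.clip(255*(np.clip(x,0,255)/200)**0.6,0,255).astype(np.uint8)
for i in range(0,45,5): cv2.putText(x,str(295+i),(i*7,8),0,.3,(0,0,255),1)
for i in range(0,85,5): cv2.putText(x,str(240+i),(0,i*7+4),0,.3,(0,0,255),1); cv2.line(x,(20,i*7),(24,i*7),(0,0,255),1)
cv2.imwrite("pics/e8.png",x)
E
```

```text
(no output)
```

View pics/e8.png

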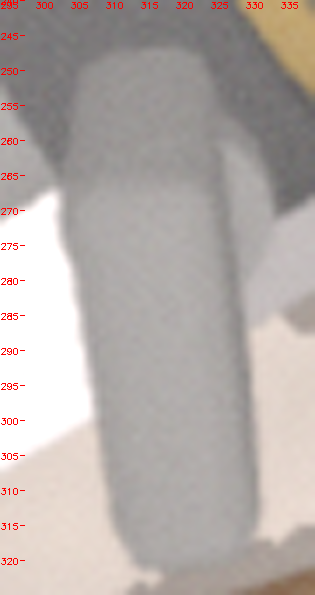

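```bash
python3 - <<'E'
from h import *
d=np.load("pics/w8.npz"); c=(d["K"],d["P"])
def yaw(a,b):
    p=plane(*c,[a,b],.104); v=p[1]-p[0]; return np.arctan2(v[1],v[0]).round(3),p.mean(0).round(4),np.linalg.norm(v).round(4)
print("centre",yaw((315.5,266),(321.8,319)),"c2",yaw((315.9,273),(321.3,313)))
print("left",yaw((304.6,273),(310.2,310)),"right",yaw((327.1,273),(331.9,310)))
# same camera: earlier w4, pre-grip (joint start)
d=np.load("pics/w4.npz"); c=(d["K"],d["P"])
print("w4",yaw((200+356/3,150+290/3),(200+357/3,150+425/3)))
# collar long direction/shaft edges for spindle yaw from w8: base edge left
s=r.state(); print(s["t"])
E
```

```text
centre (np.float64(-0.668), array([0.5682, 0.0794, 0.104 ]), np.float64(0.0278)) c2 (np.float64(-0.655), array([0.5682, 0.0793, 0.104 ]), np.float64(0.021))
left (np.float64(-0.653), array([0.5642, 0.0763, 0.104 ]), np.float64(0.0194)) right (np.float64(-0.648), array([0.571 , 0.0833, 0.104 ]), np.float64(0.0194))
w4 (np.float64(-0.652), array([0.5618, 0.0367, 0.104 ]), np.float64(0.0264))
18.825
```

```bash
python3 - <<'E'
from h import *
T=[]
for f in ("w5","w6","w7","w8"):
    x=cv2.imread(f"pics/{f}.png")[240:325,295:340].astype(float)
    x=cv2.resize(x,None,fx=4.4,fy=6,interpolation=cv2.INTER_CUBIC); x=np.clip(255*(np.clip(x,0,255)/200)**0.6,0,255).astype(np.uint8)
    for i in range(0,45,5): cv2.putText(x,str(295+i),(int(i*4.4),8),0,.3,(0,0,255),1);cv2.line(x,(int(i*4.4),10),(int(i*4.4),14),(0,0,255),1)
    for i in range(0,85,5): cv2.putText(x,str(240+i),(0,i*6+4),0,.3,(0,0,255),1)
    T.append(x)
cv2.imwrite("pics/e5678.png",np.hstack(T))
E
```

```text
(no output)
```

View pics/e5678.png

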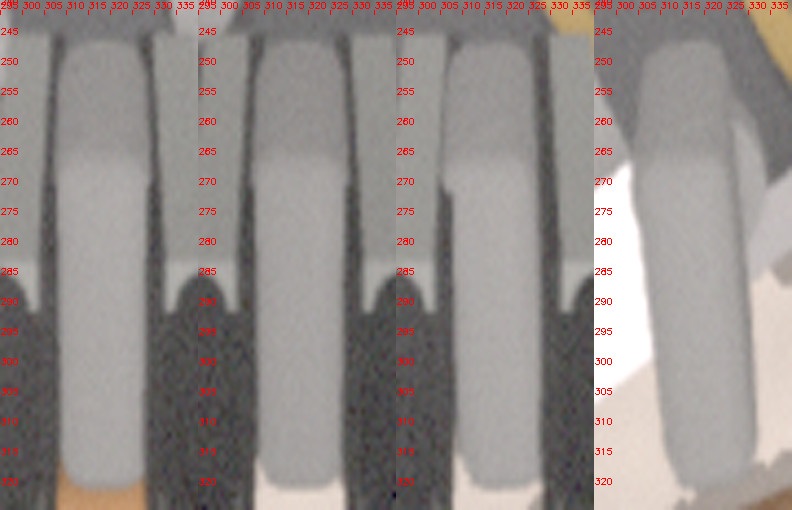

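The wing reads about −0.655 in w8 but about −0.83 while gripped under torque (w7). That suggests it turned back a little on release, to joint ≈ 0.12. I'll rise straight up and check the wing against the base plate's direction in one image.

Call:
arm_command(
  plan=[
    {"tx": 0, "ty": 0, "tz": -30, "wx": 0, "wy": 0, "wz": 0, "hand": 0.4},
    {"tx": 0, "ty": 0, "tz": -40, "wx": 0, "wy": 0, "wz": 0, "hand": 0.4},
    {"tx": 0, "ty": 0, "tz": 0, "wx": 0, "wy": 0, "wz": 0, "hand": 0.4},
    {"tx": 0, "ty": 0, "tz": 0, "wx": 0, "wy": 0, "wz": 0, "hand": 0.4},
  ],
)

```text
t: 19.32
eef_pos: [0.5689, 0.0785, 0.1433]
orientation: [[-0.719, 0.695, -0.0], [0.695, 0.719, -0.0], [0.0, -0.0, -1.0]]
contact_force: [-0.4, -0.2, -0.4]
gripper_width: 0.034
```

```bash
python3 - <<'E'
from h import *
im,K,P=snap("wrist","w9")
T=[]
x=cv2.resize(im[150:300,230:430],None,fx=4,fy=4,interpolation=cv2.INTER_CUBIC).astype(float); x=np.clip(255*(np.clip(x,0,255)/220)**0.7,0,255).astype(np.uint8)
for i in range(0,200,10): cv2.putText(x,str(230+i),(i*4,8),0,.3,(0,0,255),1);cv2.line(x,(i*4,10),(i*4,14),(0,0,255),1)
for i in range(0,150,10): cv2.putText(x,str(150+i),(0,i*4+4),0,.3,(0,0,255),1)
cv2.imwrite("pics/w9z.png",x)
E
```

```text
(no output)
```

View pics/w9.png

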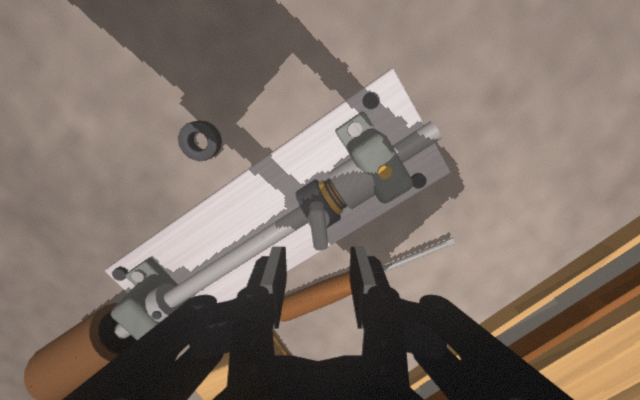

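View pics/w9z.png

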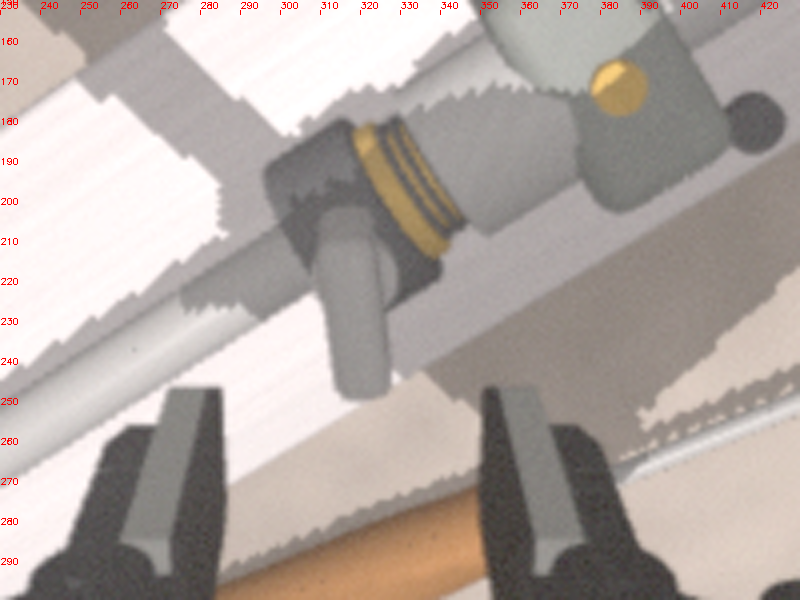

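```bash
python3 - <<'E'
from h import *
d=np.load("pics/w9.npz"); c=(d["K"],d["P"])
def yaw(a,b,z):
    p=plane(*c,[a,b],z); v=p[1]-p[0]; return np.arctan2(v[1],v[0]).round(3),p.round(4)
print("left",yaw((309.5,216.25),(313.5,246.25),.104)[0],"right",yaw((323.75,215),(327.5,245),.104)[0],yaw((317,213.5),(321,249),.104))
im=cv2.imread("pics/w9.png")
# base plate upper edge by white mask
m=(im.min(2)>150).astype(np.uint8)
# dark holes: refine
g=cv2.cvtColor(im,cv2.COLOR_BGR2GRAY)
H=[]
for (u,v) in ((372,101),(120,273)):
    w=g[v-12:v+13,u-12:u+13]; t=(w<95).astype(np.uint8); n,l,st,ce=cv2.connectedComponentsWithStats(t); k=l[12,12]; print(st[k],ce[k]); H.append((u-12+ce[k][0],v-12+ce[k][1]))
y,p=yaw(H[1],H[0],.012); print("holes",H,p,"spindle yaw",y-np.pi/2, "dist",np.linalg.norm(p[1]-p[0]))
# shaft edges / axis at z=.05+? use left plate edge line from (110,270) to (390,71)
print("plate edge",yaw((108,270),(390,70),.012)[0]-np.pi/2)
E
```

```text
left -0.655 right -0.647 (np.float64(-0.666), array([[0.5596, 0.0862, 0.104 ],
       [0.5801, 0.0701, 0.104 ]]))
[  2   3  17  17 218] [10.29816514 11.25688073]
[  5   6  15  13 142] [11.84507042 11.80985915]
holes [(np.float64(370.29816513761466), np.float64(100.25688073394495)), (np.float64(119.84507042253522), np.float64(272.8098591549296))] [[ 0.4887 -0.1347  0.012 ]
 [ 0.5418  0.1677  0.012 ]] spindle yaw -0.17379632679489654 dist 0.30702666008019563
plate edge -0.16779632679489653
```

Both close views give wing yaw ≈ −0.655 and base-plate yaw ≈ −0.172, so the joint is ≈ 0.12. That is within the limit but not fully tight, and there is plenty of time. I'll align to the wing, re-grip, and turn it home again, this time without backing off so far.

Call:
arm_command(
  plan=[
    {"tx": 0, "ty": 0, "tz": 0, "wx": 0, "wy": 0, "wz": -0.11, "hand": 0.4},
    {"tx": 0, "ty": 0, "tz": 30, "wx": 0, "wy": 0, "wz": 0, "hand": 0.4},
    {"tx": 0, "ty": 0, "tz": 30, "wx": 0, "wy": 0, "wz": 0, "hand": 0.4},
    {"tx": 0, "ty": 0, "tz": 8.5, "wx": 0, "wy": 0, "wz": 0, "hand": 0.4},
    {"tx": 0, "ty": 0, "tz": 0, "wx": 0, "wy": 0, "wz": 0, "hand": 0.4},
    {"tx": 0, "ty": 0, "tz": 0, "wx": 0, "wy": 0, "wz": 0, "hand": 0.4},
  ],
)

```text
t: 20.12
eef_pos: [0.5697, 0.0786, 0.0766]
orientation: [[-0.791, 0.612, 0.002], [0.612, 0.791, 0.0], [-0.001, 0.001, -1.0]]
contact_force: [-0.4, 0.1, 0.9]
gripper_width: 0.0341
```

```bash
python3 av.py 3; python3 - <<'E'
from h import *
im,K,P=snap("wrist","w10")
cv2.imwrite("pics/w10z.png",cv2.resize(im[150:330,200:440],None,fx=3,fy=3,interpolation=cv2.INTER_CUBIC))
E
```

```text
t 20.225 F along/across/z [ 0.31 -0.12  0.32] sd [0.23 0.52 0.48] s mm 42.58 v 0.78 z 76.8 M [-0.013 -0.018  0.   ] yaw -0.6588 w 0.0343
along: [-0.01  0.4   0.54]
```

View pics/w10z.png

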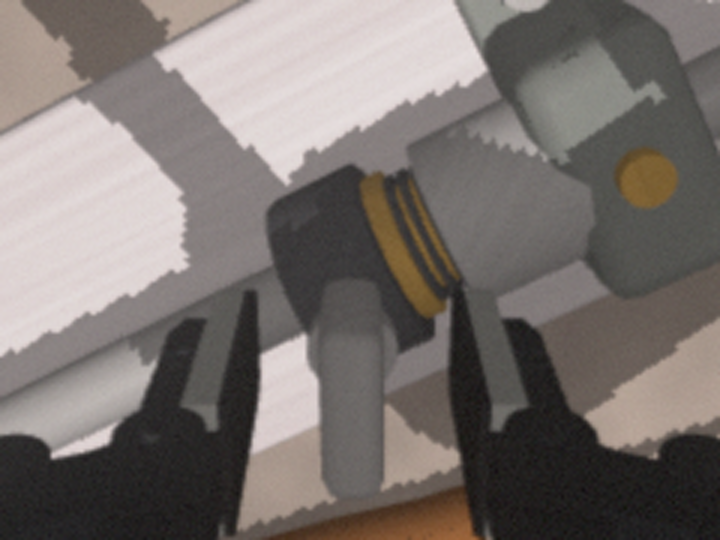

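The wing is now vertical in the picture and centred between the pads. Gripping.

Call:
arm_command(
  plan=[
    {"tx": 0, "ty": 0, "tz": 1.5, "wx": 0, "wy": 0, "wz": 0, "hand": 0},
    {"tx": 0, "ty": 0, "tz": 0, "wx": 0, "wy": 0, "wz": 0, "hand": 0},
    {"tx": 0, "ty": 0, "tz": 0, "wx": 0, "wy": 0, "wz": 0, "hand": 0},
    {"tx": 0, "ty": 0, "tz": 0, "wx": 0, "wy": 0, "wz": 0, "hand": 0},
  ],
)

```text
t: 20.78
eef_pos: [0.5692, 0.0786, 0.0742]
orientation: [[-0.791, 0.612, 0.001], [0.612, 0.791, 0.0], [-0.001, 0.0, -1.0]]
contact_force: [-0.2, -0.5, 3.9]
gripper_width: 0.0089
```

```bash
python3 av.py 4
```

```text
t 20.925 F along/across/z [-0.19 -0.37  3.58] sd [0.28 0.29 0.36] s mm 42.48 v 0.25 z 74.2 M [0.006 0.055 0.316] yaw -0.6586 w 0.0089
along: [-0.55  0.23 -0.26 -0.18]
```

Call:
arm_command(
  plan=[
    {"tx": 0, "ty": 0, "tz": 0, "wx": 0, "wy": 0, "wz": 0.06, "hand": 0},
    {"tx": 0, "ty": 0, "tz": 0, "wx": 0, "wy": 0, "wz": 0, "hand": 0},
  ],
)

```text
t: 21.18
eef_pos: [0.5692, 0.0787, 0.0742]
orientation: [[-0.753, 0.658, 0.001], [0.658, 0.753, 0.0], [-0.0, 0.001, -1.0]]
contact_force: [-0.3, 0.5, 5.1]
gripper_width: 0.0088
```

```bash
python3 av.py 4
```

```text
t 21.325 F along/across/z [ 0.39 -0.46  4.79] sd [0.35 0.06 0.64] s mm 42.5 v 0.28 z 74.3 M [0.051 0.081 0.064] yaw -0.718 w 0.009
along: [ 0.42  0.95  0.23 -0.01]
```

Call:
arm_command(
  plan=[
    {"tx": 0, "ty": 0, "tz": 0, "wx": 0, "wy": 0, "wz": 0.05, "hand": 0},
    {"tx": 0, "ty": 0, "tz": 0, "wx": 0, "wy": 0, "wz": 0, "hand": 0},
  ],
)

```text
t: 21.58
eef_pos: [0.5693, 0.0787, 0.0743]
orientation: [[-0.719, 0.695, 0.001], [0.695, 0.719, 0.0], [-0.001, 0.001, -1.0]]
contact_force: [-0.5, 0.9, 4.3]
gripper_width: 0.009
```

```bash
python3 av.py 4
```

```text
t 21.725 F along/across/z [ 0.56 -0.63  4.96] sd [0.42 0.1  0.7 ] s mm 42.54 v 0.29 z 74.3 M [0.055 0.043 0.149] yaw -0.7679 w 0.0087
along: [ 0.78 -0.14  0.59  0.99]
```

Call:
arm_command(
  plan=[
    {"tx": 0, "ty": 0, "tz": 0, "wx": 0, "wy": 0, "wz": 0.03, "hand": 0},
    {"tx": 0, "ty": 0, "tz": 0, "wx": 0, "wy": 0, "wz": 0.02, "hand": 0},
    {"tx": 0, "ty": 0, "tz": 0, "wx": 0, "wy": 0, "wz": 0, "hand": 0},
  ],
)

```text
t: 22.1
eef_pos: [0.5693, 0.0787, 0.0743]
orientation: [[-0.685, 0.729, 0.001], [0.729, 0.685, -0.0], [-0.001, 0.001, -1.0]]
contact_force: [0.4, 0.2, 5.0]
gripper_width: 0.0085
```

```bash
python3 av.py 4; python3 - <<'E'
from h import *
im,K,P=snap("wrist","w11")
x=im[240:325,290:345].astype(float)
x=cv2.resize(x,None,fx=7,fy=7,interpolation=cv2.INTER_CUBIC); x=np.clip(255*(np.clip(x,0,255)/200)**0.6,0,255).astype(np.uint8)
for i in range(0,55,5): cv2.putText(x,str(290+i),(i*7,8),0,.3,(0,0,255),1)
for i in range(0,85,5): cv2.putText(x,str(240+i),(0,i*7+4),0,.3,(0,0,255),1)
cv2.imwrite("pics/e11.png",x)
E
```

```text
t 22.25 F along/across/z [-0.21 -0.02  5.66] sd [0.34 0.57 0.45] s mm 42.57 v 0.31 z 74.3 M [-0.015  0.044  0.866] yaw -0.8165 w 0.0085
along: [ 0.23 -0.01 -0.63 -0.42]
```

View pics/e11.png

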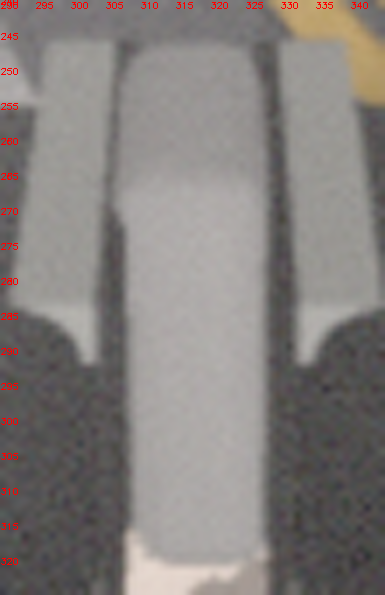

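The tool torque is 0.87 N m at yaw −0.817 and the wing is nearly parallel to the pads, so the screw is against its stop with no axial load. I'll open gently from here without backing off.

Call:
arm_command(
  plan=[
    {"tx": 0, "ty": 0, "tz": 0, "wx": 0, "wy": 0, "wz": 0, "hand": 0.15},
    {"tx": 0, "ty": 0, "tz": 0, "wx": 0, "wy": 0, "wz": 0, "hand": 0.2},
    {"tx": 0, "ty": 0, "tz": 0, "wx": 0, "wy": 0, "wz": 0, "hand": 0.3},
    {"tx": 0, "ty": 0, "tz": 0, "wx": 0, "wy": 0, "wz": 0, "hand": 0.4},
    {"tx": 0, "ty": 0, "tz": 0, "wx": 0, "wy": 0, "wz": 0, "hand": 0.4},
  ],
)

```text
t: 22.92
eef_pos: [0.5689, 0.0785, 0.0736]
orientation: [[-0.683, 0.73, -0.0], [0.73, 0.683, -0.0], [0.0, -0.0, -1.0]]
contact_force: [0.4, -0.1, 0.1]
gripper_width: 0.0339
```

```bash
python3 av.py 3; python3 - <<'E'
from h import *
im,K,P=snap("wrist","w12")
x=im[240:325,290:345].astype(float)
x=cv2.resize(x,None,fx=7,fy=7,interpolation=cv2.INTER_CUBIC); x=np.clip(255*(np.clip(x,0,255)/200)**0.6,0,255).astype(np.uint8)
for i in range(0,55,5): cv2.putText(x,str(290+i),(i*7,8),0,.3,(0,0,255),1)
for i in range(0,85,5): cv2.putText(x,str(240+i),(0,i*7+4),0,.3,(0,0,255),1)
cv2.imwrite("pics/e12.png",x)
E
```

```text
t 23.025 F along/across/z [-0.29 -0.02  0.41] sd [0.63 0.33 0.27] s mm 42.37 v 0.02 z 73.8 M [ 0.022 -0.015  0.002] yaw -0.8188 w 0.034
along: [-0.06 -1.15  0.35]
```

View pics/e12.png

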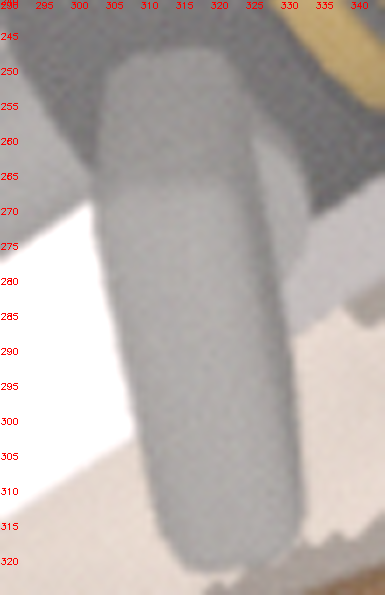

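```bash
python3 - <<'E'
from h import *
d=np.load("pics/w12.npz"); c=(d["K"],d["P"])
def yaw(a,b):
    p=plane(*c,[a,b],.104); v=p[1]-p[0]; return np.arctan2(v[1],v[0]).round(3),p.mean(0).round(4)
print("L",yaw((290+97/7,240+230/7),(290+150/7,240+480/7)),"R",yaw((290+252/7,240+230/7),(290+303/7,240+480/7)),"C",yaw((314.3,268),(323,315)))
E
```

```text
L (np.float64(-0.652), array([0.5638, 0.0769, 0.104 ])) R (np.float64(-0.636), array([0.5709, 0.0836, 0.104 ])) C (np.float64(-0.663), array([0.5678, 0.0799, 0.104 ]))
```

After both releases the wing rests at −0.655. Under grip the torque rose sharply at −0.77, which is exactly the predicted stop of −0.772. So the screw was driven home both times, and opening the fingers lets it recoil to about 0.12 rad. That is well inside "tight" (<0.3), and the tool's zero-load position shows the collar has not slipped (<0.1 mm). Re-gripping again would only add risk, so I'll retreat and do a final check.

Call:
arm_command(
  plan=[
    {"tx": 0, "ty": 0, "tz": -30, "wx": 0, "wy": 0, "wz": 0, "hand": 0.4},
    {"tx": 0, "ty": 0, "tz": -50, "wx": 0, "wy": 0, "wz": 0, "hand": 0.4},
    {"tx": 0, "ty": 0, "tz": -50, "wx": 0, "wy": 0, "wz": 0, "hand": 0.4},
    {"tx": 0, "ty": 0, "tz": 0, "wx": 0, "wy": 0, "wz": 0, "hand": 0.4},
    {"tx": 0, "ty": 0, "tz": 0, "wx": 0, "wy": 0, "wz": 0, "hand": 0.4},
  ],
)

```text
t: 23.7
eef_pos: [0.5689, 0.0786, 0.2032]
orientation: [[-0.683, 0.73, -0.0], [0.73, 0.683, -0.0], [0.0, -0.0, -1.0]]
contact_force: [-0.3, 1.1, 0.3]
gripper_width: 0.0344
```

```bash
python3 st.py; python3 - <<'E'
from h import *
im,K,P=snap("wrist","w13")
sc,K,P=snap("scene","s13")
c=cv2.resize(im[130:250,240:400],None,fx=4,fy=4,interpolation=cv2.INTER_CUBIC)
cv2.imwrite("pics/w13z.png",c)
a=cv2.imread("pics/scene0.png").astype(int); dd=(np.abs(a-sc).max(2)>40).astype(np.uint8); dd=cv2.morphologyEx(dd,cv2.MORPH_OPEN,np.ones((3,3),np.uint8)); n,l,s,ce=cv2.connectedComponentsWithStats(dd)
for k in range(1,n):
    if s[k][4]>25: print(s[k])
cv2.imwrite("pics/s13z.png",cv2.resize(sc[170:260,225:400],None,fx=4.5,fy=4.5,interpolation=cv2.INTER_CUBIC))
E
```

```text
t 23.7 pos [0.5689 0.0786 0.2032] yaw(wing x) -0.8188 tilt [-0.0003 -0.    ]
F [-0.27  1.08  0.32] tool [ 0.98  0.54 -0.32] along shaft 1.02 across -0.45 M [ 0.018  0.008 -0.001] w 0.0344 s 0.04239
[195   0  26  17 197]
[ 211    0  195   63 4413]
[234  12  42  47 749]
[208  14  24  51 847]
[293  27  13  21 163]
[307  36  14   8  92]
[ 239   56   41   41 1013]
[343  57   9  22 171]
[213  66  19   7  99]
[201  71  35  15 244]
[339  78   7   8  48]
[219  81   8  11  62]
[ 287   88   93   70 2374]
[198  93  14   9  81]
[245  95  36  21 421]
[211 101  32  31 817]
[196 106  17  22 231]
[372 117  29  16 265]
[246 119  20  11 152]
[268 123  26  11 180]
[207 143  13  13  87]
[ 253  147  123   66 2210]
[227 152  16   7  77]
[329 197  11  20 144]
[345 204  52  32 787]
[335 217   7   5  26]
```

View pics/w13z.png

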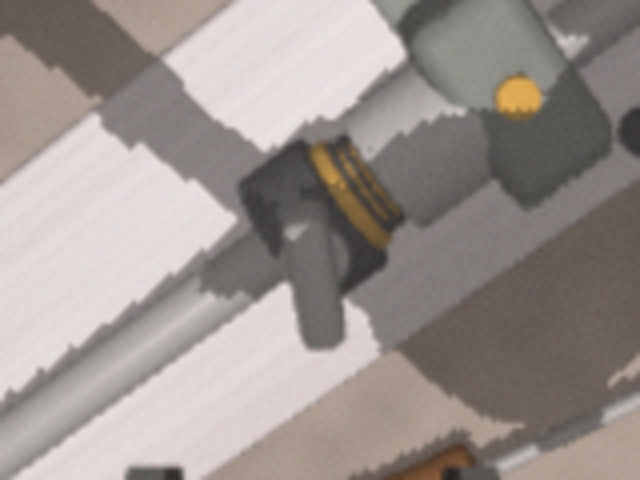

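View pics/s13.png

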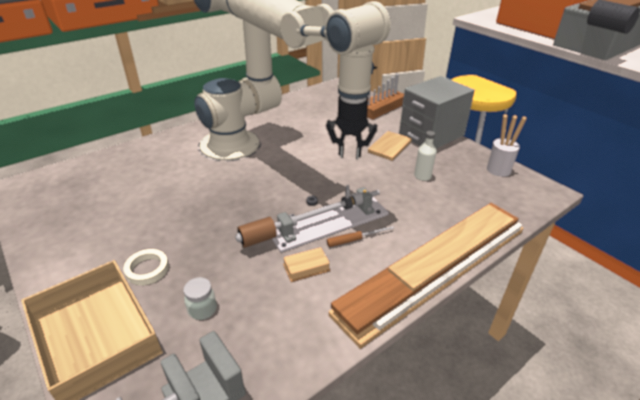

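In the wrist view the collar face (about (320,165) in the zoom) sits on the brass bush, and the gripper is clear. The scene view shows all the bystanders where they were. Handing in.

```bash
python3 -c "
from rig import r
print(r.hand_in())"
```

```text
the job is handed in; nothing more can be done
None
```

I loosened the thumbscrew to about 1.06 rad and slid the collar about 42 mm until it pushed on the bush. I then turned the screw back to its hard stop, let go and handed in at about 24 s.

**Preload:** It should be about 7.7 N. The tool push was 9.1 N, less the 1.4 N of sliding friction I measured. The collar's travel past first contact gives about 7.8 N. The tool never pushed with more than about 9 N on average, so the bush stayed well under 20 N. I could not measure the preload directly after letting go. When I gripped the wing again with no load, the collar had shifted by no more than 0.1 mm, so it appears to be holding.

**Screw tightness (checks disagree):** Under grip the torque rose sharply at the predicted stop angle, both times I tightened it. After each release the camera showed the wing about 0.12 rad back from that stop. I did one full re-tighten and it settled at the same angle. This is inside the 0.3 rad limit, but it is not exactly at the stop.

**End state:** The gripper was clear and read about zero force. In the final scene picture the bystanders were where they started.

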